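Lock, pack and close a weigh module for shipping

ROBOT

A 6-joint arm with a two-finger parallel gripper is mounted at the origin on the work surface. World frame = base frame: x ahead of the robot, y to its left, z up, the work surface at z = 0. Lengths are in m, angles in degrees, forces in N, time in s.
With the tool pointing down it reaches from about 0.375 to 0.9 m from the base axis. Payload 3.1 kg.
Tool frame: the origin (TCP) lies at the very end of the fingers, on their centre line; the grasp point (between the pads) lies grip_point_offset behind it (grip_point_offset is the distance from the TCP to the grasp point, in m); z points along the fingers, y is the line along which they close (so a half turn about z gives the same grasp; the last joint's range is limited). The gripper opens to 87 mm and grips with 3 to 60 N. Pads are 19 mm wide; open, the fingers measure 117 mm over their backs; the gripper's body (75 mm by 190 mm) begins 51 mm behind the grasp point.
Start: joints at [-74.169, 30.224, 82.088, -0, 67.689, -10.227], TCP at [0.275, -0.561, 0.223] pointing down, gripper open.
Joint ranges: [-176.69, 176.69], [-43.24, 126.21], [12.49, 139.97], [-82, 262], [0, 151.66], [-163.58, 163.58]. Speed limits (degrees/s): [159.86, 159.86, 180, 180, 180, 180].

INTERFACE

Orientations are given as a 3x3 rotation matrix whose columns are the frame's x, y, z axes.
In Python, from rig import * gives the robot as it stands.
- The arm moves only by the tool move_arm, never from a script. Its argument "increments" is a list of rows, each a list of 3 entries, a list of its own where there are three numbers: the shift along the tool's x, y, z in units of 30 mm (1.0 is 30 mm), then the turn, a rotation vector about the tool's x, y, z in units of 120 degrees (1.0 is 120 degrees), then the closure, from 0 (fully open) to 1 (shut). A call has 1 to 20 rows; each row shifts and turns the commanded pose from where the row before left it, along the tool's axes as they then stand; what a row does not reach is not made up. A row lasts 1/12 s, in which the tool goes at most 41.7 mm and 7.16 degrees, less where a joint would pass 70% of its speed; a pose out of reach is approached as far as the arm can. A call with a number of a shift or a turn outside -1 to 1 is refused whole. A call with a gripper value outside its range is refused whole. The fingers move at their own pace and stop on an object; the grip force is fixed at half the most. Time passes only in rows, so rows that do not move let the fingers close. It gives the time, the measured TCP pose, the force, the opening and the grip force at its end, in the units of the state.
- read_state(): the state, without advancing time (a new reading comes with each control period).
- capture(name): name is "scene" or "top" or "wrist"; returns a dict with "img" (480x640x3 uint8, red, green, blue), "mtx" (3x3 intrinsics, pixels), "distortion" ([k1, k2, p1, p2, k3] as OpenCV has them; the pictures are not rectified), "eye" and "rotation" of the camera in the world. Camera axes: x right, y down, z forward; pixel columns grow to the right and rows downward; lengths in m; the calibration is good to about 2 mm. A picture is of the moment at which its call begins. There is no depth.
- hand_in(): hands the job in; it is judged then, once.
Trained networks look in a picture, given as the dict that the camera call returned (one of the last four; its "shot" number tells which), for a name from the list of things; names that differ only in an ending like _2 or _b are one class to them, and where a whole thing is asked for, a point or a joint stands for the part that bears it (a point fixed in the world has none). Each returns a list of dicts, best first, with "confidence" (0 to 1); they miss things now and then, are a little off and sometimes report something else, mostly with a low value. They report only what shows in the picture. A call takes as long as a camera call. They do not tell look-alikes from the thing itself.
- search_frame(picture, label): "extent" ([left, top, right, bottom] as shares, 0 to 1, of the picture: columns of its width, rows of its height, round what is visible of it).
- pinpoint(picture, label): "xy" ([column, row] as shares, 0 to 1, of the picture: columns of its width, rows of its height: a listed point, or the origin of a listed thing).
The state is a dict: "time_s": time; "joint_positions": joint angles; "qvel": joint speeds; "tau": joint torques, N m; "position": TCP position; "tcp_rot": TCP orientation; "force": force on the tool from outside, world axes, zero at the start; "moment": the same for the moment, N m; "opening": opening from 0.0 (shut) to 1.0 (fully open); "grasp_force": force on a finger pad.
Only numpy, scipy, OpenCV 4.12 (cv2) and the standard library are available. Lean on these libraries where they do the work, as an engineer would, in place of code of your own. Each camera call takes 0.05 s, during which the arm holds its last target. There are 200 camera calls.

TASK

Get this weigh module ready to ship: with the flat screwdriver, turn both slotted transport locks on the module clockwise a quarter turn so that their slots lie along the carton's long side, pressing only lightly until the blade drops into the slot, and stand the screwdriver back in its holder. Lay every accessory on the table (there may be one to three of: adapter, bracket, weight) in the empty half of the carton, and only then close the carton: first fold both side flaps flat, then the lid over them. Leave the other things on the table where they are and do not touch the locks with the fingers.

Things in the scene. Friction and masses are not known exactly. Their poses are not given: they have to be found in the camera images.
- carton: Open cardboard shipping carton, fixed to the table: 210 mm along its x, 350 mm along its y, 110 mm high, 5 mm walls and floor. Origin: centre of its underside. Half of its inside (split at y = 0) holds the module, the other half is the empty bay; which is which varies. Hinge lines on the rim: left side flap at y = +175 mm, z = 112 mm; right side flap at y = -175 mm, z = 112 mm (both run along x); lid at x = +105 mm, z = 118 mm (runs along y). No flap on the -x side.
- flap_left (a joint): Left (+y) side flap, cardboard 65 mm long from its hinge, 196 mm wide, 4 mm thick. Angle in rad: 0 folded flat over the opening, 1.57 standing upright, more leans outward (2.1 at most). Stays at any angle by crease friction; 1 N moves it.
- flap_right (a joint): Right (-y) side flap, the mirror image: 0 folded flat, 1.57 upright.
- lid (a joint): Lid, cardboard 205 mm long from its hinge on the +x rim, 350 mm wide, 5 mm thick. 0 closed flat over the side flaps, 1.57 upright, more leans away from the carton. Stays at any angle; 2 to 3 N at its free edge moves it.
- module: Aluminium weigh module 160 x 110 mm bedded in a grey cushion that fills its half of the carton; fixed. Module top is 80 mm above the table (75 mm above this origin, which is the centre of the cushion's underside). Axes parallel to the carton's. Two steel slotted locks stand on top, on its x axis at -50 mm (a) and +50 mm (b).
- lock_a_face (a point): Centre of the top face of transport lock a, 90 mm above the table; this frame turns with the lock and its x axis runs along the slot. Steel head 34 mm across on a dark disc 40 mm across; the slot goes right across: 7 mm wide, 34 mm long, 7 mm deep.
- lock_b_face (a point): The same for transport lock b.
- lock_a (a joint): Angle of lock a in rad, growing clockwise seen from above. 0: slot along the carton's short side (carton x); 1.57: locked, slot along the carton's long side (carton y). Stop at 1.9. Stiffness: 0.12 N m of friction, stays where left.
- lock_b (a joint): Angle of lock b, the same.
- bay_floor (a point): Centre of the empty half's floor (a grey flat cushion, 198 mm along x and 168 mm along y, 45 mm above the table, 65 mm below the carton rim), axes parallel to the carton's.
- holder: Black screwdriver holder, block 70 x 70 x 75 mm high, fixed, a square hole 30 mm wide right down its middle, edges along its axes. Origin: centre of its underside.
- driver_handle (a point): Flat screwdriver standing blade down in the holder, 160 mm long, 160 g. This point: centre of the wooden handle, 117.5 mm above the blade tip; z points from the tip to the handle. Handle 28 x 28 mm square section, 85 mm long; a round 42 mm collar 5 mm thick under it, whose underside is 70 mm above the tip, rests on the holder. Blade 20 mm wide along this frame's x, 3.5 mm thick along y; 12 mm round shank.
- driver_tip (a point): Middle of the end of the screwdriver's blade, same axes as the handle point.
- adapter_centre (a point): Centre of the black power adapter, a block 30 mm (x) x 80 mm (y) x 32 mm high, 200 g. Absent in some runs.
- bracket_centre (a point): Centre of the aluminium bracket, an upside-down T: base 32 mm (x) x 80 mm (y) x 6 mm, upright web 9 mm thick along x, 80 mm along y, up to 46 mm high; this point is 23 mm up, in the web. 160 g. Absent in some runs.
- weight_centre (a point): Centre of the steel test weight, standing: round base 40 mm across and 20 mm high with a round stem 18 mm across above it up to 58 mm; this point is 29 mm up. 300 g. Absent in some runs.
- tape_roll: Roll of brown packing tape, 90 mm across, lying flat; leave alone.
- cleaner: White cleaner bottle, 130 mm tall; leave alone.
- label_box: Small cardboard box, 80 x 110 x 50 mm; leave alone.
- mug: White mug, 90 mm tall; leave alone.
There are look-alikes about, which are no part of the job. What is shaped like the part that bears adapter_centre but green is not meant. What is shaped like the part that bears bracket_centre but red is not meant.

How it is judged (in metres and radians):
On the way, in this order (a step that is already met when the one before it is completed fails the run):
1. both locks are turned to locked and every accessory lies in the empty half of the carton, with the lid and side flaps still open (value of joint each of lock_a, lock_b above 1.35 rad and x of adapter_centre in the frame of bay_floor between -0.095 and 0.095 m and y of adapter_centre in the frame of bay_floor between -0.085 and 0.085 m and z of adapter_centre in the frame of bay_floor between 0 and 0.045 m and x of bracket_centre in the frame of bay_floor between -0.095 and 0.095 m and y of bracket_centre in the frame of bay_floor between -0.085 and 0.085 m and z of bracket_centre in the frame of bay_floor between 0 and 0.045 m and x of weight_centre in the frame of bay_floor between -0.095 and 0.095 m and y of weight_centre in the frame of bay_floor between -0.085 and 0.085 m and z of weight_centre in the frame of bay_floor between 0 and 0.045 m and value of joint each of flap_left, flap_right, lid above 0.6 rad), for 0.2 s.
2. both side flaps are folded flat while the lid is still open (value of joint each of flap_left, flap_right below 0.12 rad and value of joint lid above 0.5 rad), for 0.2 s.
3. the lid is folded flat over them (value of joint each of flap_left, flap_right, lid below 0.12 rad), for 0.2 s.
At the end, for the whole second after the job is handed in: Both locks above 1.35 rad; every accessory present lies in the bay (centre within 95 mm in x, 85 mm in y, below 45 mm over its floor); side flaps and lid below 0.12 rad; screwdriver upright in its holder (tip within 12 mm of its middle and of the table, tilt under 0.12 rad) (all of step 3 and value of joint each of lock_a, lock_b above 1.35 rad and x of adapter_centre in the frame of bay_floor between -0.095 and 0.095 m and y of adapter_centre in the frame of bay_floor between -0.085 and 0.085 m and z of adapter_centre in the frame of bay_floor between 0 and 0.045 m and x of bracket_centre in the frame of bay_floor between -0.095 and 0.095 m and y of bracket_centre in the frame of bay_floor between -0.085 and 0.085 m and z of bracket_centre in the frame of bay_floor between 0 and 0.045 m and x of weight_centre in the frame of bay_floor between -0.095 and 0.095 m and y of weight_centre in the frame of bay_floor between -0.085 and 0.085 m and z of weight_centre in the frame of bay_floor between 0 and 0.045 m and horizontal distance between driver_tip and holder below 0.012 m and height (world z) of driver_tip below 0.012 m and angle between driver_handle's own z axis and vertical below 0.12 rad and velocity of joint each of flap_left, flap_right, lid below 0.05 rad/s); the robot touches nothing.
It fails at once if one of the other things on the table is moved more than 30 mm (distance of any of tape_roll, cleaner, label_box, mug from where it was at the start of the episode above 0.03 m).
It fails at once if the fingers touch a transport lock (contact force between the fingers and lock_a above 0.5 N or contact force between the fingers and lock_b above 0.5 N).
It fails at once if the module is pressed hard through the lock (over 60 N between screwdriver and lock) (contact force between driver and lock_a above 60 N or contact force between driver and lock_b above 60 N).
Of adapter, bracket, weight only 1 to 3 are there at a start; the rules pass over those that are not, and their reading is None.
At some moment in a run one of adapter, bracket, weight may be knocked a few centimetres aside while the robot is not near it.
It also fails if it takes over 210 s, if anything falls off the work surface, if the arm or the gripper's body presses on something with over 40 N, if the wrist force passes 120 N, or if a joint passes its speed limit or range.

## Working session

There is one attempt and no reset: what is moved stays moved. The work goes in short steps, Python scripts to look and compute and a tool call to move; the robot and the scene stay as the last step left them, time stands still between calls to the robot, and variables do not carry over. Pictures are saved under pics/ and viewed, at most 14 in all, crops included, and the job is handed in when it is done.

Besides the shell and the picture viewer there is one more tool, called as name(argument=value, ...), one argument or row to a line, values as JSON. move_arm: Moves the arm, as the interface text tells. Its arguments: {"type":"object","properties":{"increments":{"type":"array"}},"required":["increments"]}

```bash
ls; mkdir -p pics; cat > h.py <<'E'
from rig import *
import numpy as np, cv2
def ray(c,px):
    u=cv2.undistortPoints(np.array([[px]],float),np.array(c["mtx"],float),np.array(c["distortion"],float))[0,0]
    return np.array(c["rotation"])@np.array([u[0],u[1],1.])
def at(c,px,z):
    d=ray(c,px);e=np.array(c["eye"]);return e+d*(z-e[2])/d[2]
def proj(c,P):
    R=np.array(c["rotation"]);p=R.T@(np.array(P,float)-np.array(c["eye"]))
    q,_=cv2.projectPoints(p.reshape(1,1,3),np.zeros(3),np.zeros(3),np.array(c["mtx"],float),np.array(c["distortion"],float));return q[0,0]
def save(c,n,img=None):
    cv2.imwrite("pics/"+n+".png",(c["img"] if img is None else img)[:,:,::-1])
def pp(c,l,z,n=3):
    for r in pinpoint(c,l)[:n]:
        px=np.array(r["xy"])*[640,480]
        print(l,round(r["confidence"],2),px.round(0),at(c,px,z).round(4))
E
cat > look.py <<'E'
from h import *
t=capture("top");save(t,"top1")
s=read_state();print(s["time_s"],s["position"],s["tcp_rot"],s["opening"])
Z={"carton":0,"holder":0,"lock_a_face":.09,"lock_b_face":.09,"driver_handle":.1175,"bay_floor":.045,"adapter_centre":.016,"bracket_centre":.023,"weight_centre":.029,"tape_roll":0,"cleaner":0,"label_box":0,"mug":0,"module":.005}
for l,z in Z.items(): pp(t,l,z,3)
c=capture("scene");save(c,"scene1")
print(c["eye"],t["eye"],t["rotation"])
E
python3 look.py
```

```text
pics
0.05 [ 0.27436846 -0.560758    0.22159273] [[ 8.98336627e-01  4.39307370e-01 -5.82150978e-04]
 [ 4.39307598e-01 -8.98334394e-01  2.03754751e-03]
 [ 3.72143390e-04 -2.08614690e-03 -9.99997755e-01]] 1.0011555795037437
holder 0.8 [188. 224.] [0.5787 0.3793 0.    ]
lock_a_face 0.72 [377. 277.] [ 0.4477 -0.0669  0.09  ]
lock_b_face 0.46 [375. 232.] [ 0.5488 -0.0617  0.09  ]
driver_handle 0.56 [174. 208.] [0.5892 0.3824 0.1175]
bay_floor 0.59 [297. 241.] [0.5334 0.1144 0.045 ]
adapter_centre 0.73 [244. 157.] [0.7422 0.248  0.016 ]
adapter_centre 0.58 [496. 289.] [ 0.4306 -0.3525  0.016 ]
adapter_centre 0.51 [497. 351.] [ 0.2896 -0.3503  0.016 ]
bracket_centre 0.85 [192. 288.] [0.4232 0.3551 0.023 ]
bracket_centre 0.79 [135. 279.] [0.442  0.4855 0.023 ]
bracket_centre 0.48 [370. 258.] [ 0.5001 -0.0566  0.023 ]
weight_centre 0.64 [505. 237.] [ 0.5527 -0.3753  0.029 ]
tape_roll 0.93 [243. 158.] [0.7451 0.2533 0.    ]
cleaner 0.68 [461. 158.] [ 0.7548 -0.2841  0.    ]
label_box 0.65 [255. 322.] [0.3473 0.2095 0.    ]
mug 0.76 [446. 329.] [ 0.3359 -0.2379  0.    ]
module 0.81 [373. 254.] [ 0.5102 -0.0663  0.005 ]
module 0.66 [494. 291.] [ 0.4262 -0.3524  0.005 ]
module 0.29 [376. 273.] [ 0.4659 -0.0738  0.005 ]
[1.06125547 0.07458807 0.91408183] [0.32292541 0.05619171 1.29085886] [[ 0.01235804 -0.98724985  0.15869786]
 [-0.99979665 -0.01472913 -0.01377338]
 [ 0.01593525 -0.15849538 -0.98723112]]
```

View pics/top1.png

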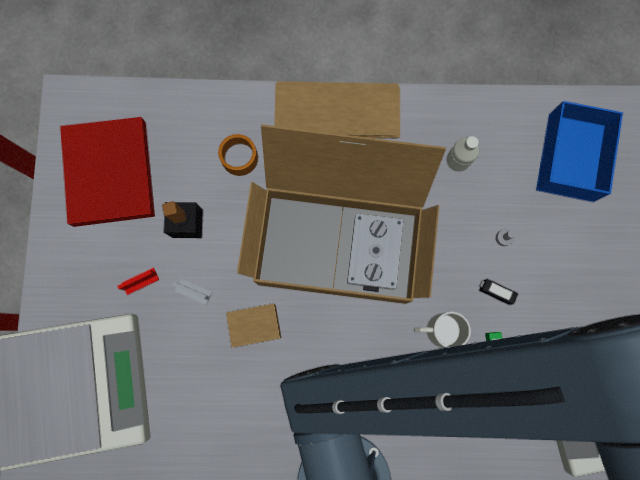

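View pics/scene1.png

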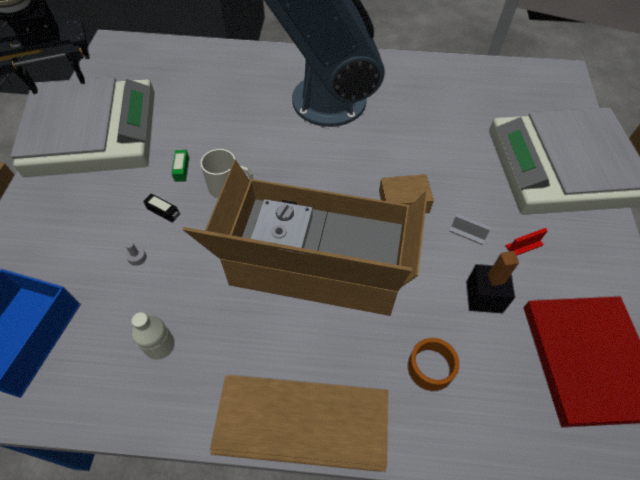

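Empty bay is the +y half. The black adapter is near (498,291), the grey bracket near (193,291), the weight near (505,238) and the holder near (183,220). The green and red pieces are look-alikes.

```bash
cat >> h.py <<'E'
def plan(P,th=None,n=None,z=None):
    """print tool-frame rows to get to P at yaw th(deg, tool x axis), from the measured pose: turn first, then shift"""
    s=read_state();R=np.array(s["tcp_rot"]);p=np.array(s["position"])
    th0=np.degrees(np.arctan2(R[1,0],R[0,0]))
    if th is None: th=th0
    d=(th0-th+180)%360-180   # about tool z
    c,q=np.cos(np.radians(th)),np.sin(np.radians(th))
    Rt=np.array([[c,q,0],[q,-c,0],[0,0,-1.]])
    v=Rt.T@(np.array(P)-p)/.03
    print("t %.2f at"%s["time_s"],p.round(4),"yaw %.1f tiltxy"%th0,R[:2,2].round(4),"J",np.round(s["joint_positions"],0),"open %.3f"%s["opening"],"F",np.round(s["force"],1))
    k=max(1,int(np.ceil(abs(d)/7)));m=n or max(1,int(np.ceil(np.abs(v).max()/.95)))
    print(" turn total %.1f deg: %d rows of %.4f ; shift total"%(d,k,d/120/k),v.round(3),": %d rows of"%m,(v/m).round(3))
E
python3 - <<'E'
from h import *
import rig;print(grip_point_offset if 'grip_point_offset' in globals() else [x for x in dir(rig) if x[0]!='_'])
w=capture("wrist");s=read_state();R=np.array(s["tcp_rot"]);print("cam in tool",R.T@(np.array(w["eye"])-s["position"]),"\n",R.T@np.array(w["rotation"]),w["mtx"])
plan([.53,-.37,.222],90)
E
```

```text
0.0187
cam in tool [ 0.07525772 -0.00030722 -0.16161224] 
 [[ 1.02994387e-03 -9.61722187e-01 -2.74024404e-01]
 [ 9.99999443e-01  9.27821526e-04  5.02279166e-04]
 [-2.28807278e-04 -2.74024768e-01  9.61722608e-01]] [[358.36299547   0.         313.82180954]
 [  0.         358.36299547 241.47971229]
 [  0.           0.           1.        ]]
t 0.85 at [ 0.2746 -0.5615  0.2226] yaw 26.1 tiltxy [ 0.     -0.0001] J [-74.  30.  82.  -0.  68. -10.] open 1.001 F [-0.1  0.8 -0. ]
 turn total -63.9 deg: 10 rows of -0.0533 ; shift total [6.382 8.514 0.02 ] : 9 rows of [0.709 0.946 0.002]
```

move_arm(
  increments=[
    [[0.92,-0.12,0],[0,0,0],0],
    [[0.92,-0.12,0],[0,0,0],0],
    [[0.92,-0.12,0],[0,0,0],0],
    [[0.92,-0.12,0],[0,0,0],0],
    [[0.92,-0.12,0],[0,0,0],0],
    [[0.92,-0.12,0],[0,0,0],0],
    [[0.92,-0.12,0],[0,0,0],0],
    [[0.92,-0.12,0],[0,0,0],0],
    [[0.92,-0.12,0],[0,0,0],0],
    [[0.92,-0.12,0],[0,0,0],0],
    [[0.4,0,0],[0,0,0],0],
  ],
)

```text
time_s: 1.77
position: [0.52, -0.4001, 0.2226]
tcp_rot: [[0.897, 0.442, 0.001], [0.442, -0.897, 0.001], [0.001, -0.0, -1.0]]
force: [0.1, -0.1, 0.7]
opening: 1.0
grasp_force: 0.0
```

```bash
python3 - <<'E'
from h import *
w=capture("wrist");save(w,"w2")
pp(w,"weight_centre",.029);pp(w,"adapter_centre",.016)
t=capture("top");save(t,"t2")
pp(t,"weight_centre",.029);pp(t,"adapter_centre",.016);pp(t,"lock_a_face",.09);pp(t,"lock_b_face",.09);pp(t,"bay_floor",.045)
save(t,"t2c",cv2.resize(t["img"][110:310,225:525],(800,533),interpolation=cv2.INTER_CUBIC))
E
```

```text
weight_centre 0.59 [308. 175.] [ 0.5557 -0.3762  0.029 ]
adapter_centre 0.73 [242. 276.] [ 0.4238 -0.3596  0.016 ]
weight_centre 0.57 [510. 238.] [ 0.5508 -0.3848  0.029 ]
lock_a_face 0.6 [376. 275.] [ 0.4511 -0.0645  0.09  ]
lock_a_face 0.52 [506. 237.] [ 0.5424 -0.3564  0.09  ]
lock_b_face 0.63 [378. 228.] [ 0.5582 -0.0685  0.09  ]
bay_floor 0.68 [298. 239.] [0.5387 0.1114 0.045 ]
```

View pics/w2.png

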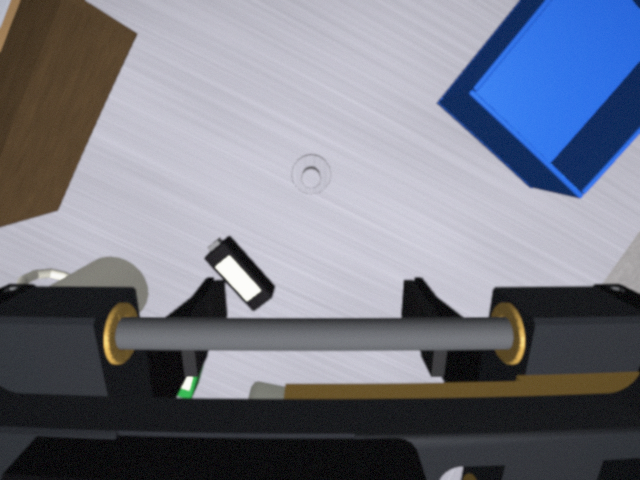

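View pics/t2c.png

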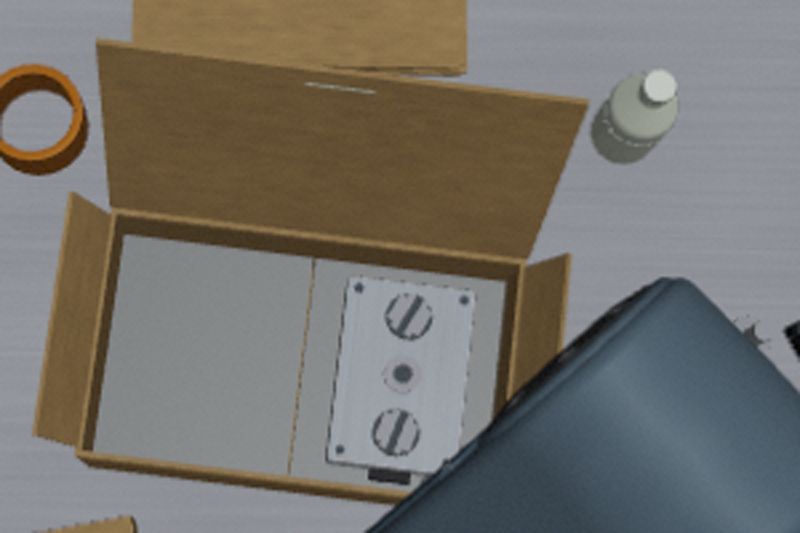

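Wrist view: the weight's stem is at (311,178) and the adapter's top face is centred near (240,273), with its long axis running from (219,247) to (262,298). Top crop: the carton, bay and both locks are visible, and the slots stand about 27° clockwise of carton x.

```bash
cat > carton.py <<'E'
E
python3 - <<'E'
from h import *
w=capture("wrist");t=capture("top")
print("stem",at(w,(311,178),.058),"base",at(w,(311,173),.02))
a=[at(w,p,.032)[:2] for p in((229,236),(207,257),(250,309),(273,288))]
print("adapter",np.mean(a,0),[np.degrees(np.arctan2(*(p-q)[::-1])).round(1) for p,q in((a[0],a[3]),(a[1],a[2]))],[np.linalg.norm(a[i]-a[i-1]).round(3) for i in range(4)])
f=lambda u,v:(225+u/2.667,110+v/2.667)
TL,BL,TR=[at(t,f(*p),.11)[:2] for p in((113,212),(78,458),(525,262))]
print("rim",TL,BL,TR,np.linalg.norm(TL-BL),np.linalg.norm(TL-TR),np.degrees(np.arctan2(*(TL-BL)[::-1])),np.degrees(np.arctan2(*(TL-TR)[::-1]))-90)
la,lb=at(t,f(396,432),.09)[:2],at(t,f(409,316),.09)[:2];print("locks",la,lb,np.linalg.norm(la-lb),np.degrees(np.arctan2(*(lb-la)[::-1])))
for A,B in(((382,452),(410,412)),((398,336),(425,296))):
    A,B=at(t,f(*A),.09),at(t,f(*B),.09);d=B-A;print("slot yaw",np.degrees(np.arctan2(d[1],d[0])))
# lid angle: free edge mid
hm=(TL+TR)/2;u=(TL-BL)/np.linalg.norm(TL-BL)
for L in np.arange(1.5,2.4,.1):
    P=np.r_[hm-u*.205*np.cos(L),.118+.205*np.sin(L)];print(L.round(1),((proj(t,P)-[225,110])*2.667).round(0),end=" ")
E
```

```text
stem [ 0.55273828 -0.38286361  0.058     ] base [ 0.55358911 -0.3821375   0.02      ]
adapter [ 0.42854248 -0.36001834] [np.float64(63.0), np.float64(61.2)] [np.float64(0.072), np.float64(0.033), np.float64(0.073), np.float64(0.036)]
rim [0.63767114 0.17988361] [0.43128748 0.20202256] [ 0.60035338 -0.16468985] 0.20756769974369932 0.34658835265115256 -6.122754025078032 -6.181117284364461
locks [ 0.45840599 -0.05887807] [ 0.55692701 -0.06990368] 0.0991360430659007 -6.385474760950203
slot yaw -34.64010516006201
slot yaw -33.370961776096664
1.5 [330. 182.] 1.6 [333. 154.] 1.7 [336. 126.] 1.8 [339. 100.] 1.9 [342.  76.] 2.0 [344.  55.] 2.1 [346.  35.] 2.2 [348.  19.] 2.3 [349.   5.]
```

move_arm(
  increments=[
    [[0,0,0],[0,0,-0.0586],0],
    [[0,0,0],[0,0,-0.0586],0],
    [[0,0,0],[0,0,-0.0586],0],
    [[0,0,0],[0,0,-0.0586],0],
    [[0,0,0],[0,0,-0.0586],0],
    [[0,0,0],[0,0,-0.0586],0],
    [[0,0,0],[0,0,-0.0586],0],
    [[0,0,0],[0,0,-0.0586],0],
    [[0,0,0],[0,0,-0.0586],0],
    [[0,0,0],[0,0,-0.0586],0],
    [[0,0,0],[0,0,-0.0586],0],
    [[0,0,0],[0,0,-0.0586],0],
    [[0,0,0],[0,0,-0.0586],0],
    [[0,0,0],[0,0,-0.0586],0],
    [[0,0,0],[0,0,-0.0586],0],
    [[0,0,0],[0,0,-0.0586],0],
    [[0,0,0],[0,0,-0.0586],0],
    [[0,0,0],[0,0,-0.0586],0],
    [[0,0,0],[0,0,-0.0586],0],
    [[0,0,0],[0,0,-0.0586],0],
  ],
)

```text
time_s: 3.98
position: [0.5171, -0.4029, 0.2226]
tcp_rot: [[-0.974, 0.225, -0.0], [0.225, 0.974, -0.0], [0.0, -0.0, -1.0]]
force: [0.2, -0.4, 0.4]
opening: 0.999
grasp_force: 0.0
```

```bash
python3 - <<'E'
from h import *
w=capture("wrist");pp(w,"weight_centre",.029);pp(w,"adapter_centre",.016)
r=search_frame(w,"weight_centre")
print(r)
plan([.553,-.3825,.1],173.8)
E
```

```text
weight_centre 0.85 [347. 249.] [ 0.5577 -0.377   0.029 ]
adapter_centre 0.92 [340. 112.] [ 0.4245 -0.3547  0.016 ]
[{'extent': [0.5045, 0.4631, 0.5623, 0.546], 'confidence': 0.82}]
t 4.18 at [ 0.5173 -0.4028  0.2226] yaw 166.5 tiltxy [0. 0.] J [ -48.   33.   77.    0.   70. -124.] open 0.996 F [ 0.4  0.2 -0.6]
 turn total -7.3 deg: 2 rows of -0.0304 ; shift total [-1.11   0.801  4.085] : 5 rows of [-0.222  0.16   0.817]
```

move_arm(
  increments=[
    [[0,0,0],[0,0,-0.0304],0],
    [[0,0,0],[0,0,-0.0304],0],
    [[-0.29,0.23,0.82],[0,0,0],0],
    [[-0.29,0.23,0.82],[0,0,0],0],
    [[-0.29,0.23,0.82],[0,0,0],0],
    [[-0.29,0.23,0.82],[0,0,0],0],
    [[0,0,0.82],[0,0,0],0],
    [[0,0,0.82],[0,0,0],0],
    [[0,0,0.82],[0,0,0],0],
    [[0,0,0.8],[0,0,0],0],
    [[0,0,0],[0,0,0],0],
    [[0,0,0],[0,0,0],1],
    [[0,0,0],[0,0,0],1],
    [[0,0,0],[0,0,0],1],
    [[0,0,0],[0,0,0],1],
    [[0,0,0],[0,0,0],1],
    [[0,0,0],[0,0,0],1],
    [[0,0,0],[0,0,0],1],
    [[0,0,0],[0,0,0],1],
  ],
)

```text
time_s: 5.77
position: [0.5551, -0.3789, 0.0267]
tcp_rot: [[-0.995, 0.105, 0.0], [0.105, 0.995, -0.0], [-0.0, -0.0, -1.0]]
force: [-0.1, 0.2, 0.1]
opening: 0.483
grasp_force: 0.0
```

move_arm(
  increments=[
    [[0,0,0],[0,0,0],1],
    [[0,0,0],[0,0,0],1],
    [[0,0,0],[0,0,0],1],
    [[0,0,0],[0,0,0],1],
    [[0,0,0],[0,0,0],1],
    [[0,0,0],[0,0,0],1],
    [[0,0,0],[0,0,0],1],
    [[0,0,0],[0,0,0],1],
    [[0,0,-0.4],[0,0,0],1],
    [[0,0,-0.8],[0,0,0],1],
    [[0,0,-0.8],[0,0,0],1],
    [[0,0,-0.8],[0,0,0],1],
    [[0,0,-0.8],[0,0,0],1],
    [[0,0,-0.8],[0,0,0],1],
    [[0,0,-0.8],[0,0,0],1],
    [[0,0,-0.8],[0,0,0],1],
    [[0,0,-0.8],[0,0,0],1],
  ],
)

```text
time_s: 7.18
position: [0.5543, -0.3781, 0.2317]
tcp_rot: [[-0.995, 0.105, -0.001], [0.105, 0.995, 0.001], [0.001, 0.001, -1.0]]
force: [-0.6, -0.4, -2.7]
opening: 0.195
grasp_force: 30.0
```

```bash
python3 - <<'E'
from h import *
plan([.5722,.0733,.23],173.8,18)
print(read_state()["grasp_force"])
E
```

```text
t 7.18 at [ 0.5543 -0.3781  0.2317] yaw 174.0 tiltxy [-0.0009  0.0009] J [ -44.   33.   74.    0.   72. -128.] open 0.195 F [-0.6 -0.4 -2.7]
 turn total 0.2 deg: 1 rows of 0.0017 ; shift total [ 1.033 15.022  0.057] : 18 rows of [0.057 0.835 0.003]
30.00001730863005
```

move_arm(
  increments=[
    [[0.057,0.835,0],[0,0,0],1],
    [[0.057,0.835,0],[0,0,0],1],
    [[0.057,0.835,0],[0,0,0],1],
    [[0.057,0.835,0],[0,0,0],1],
    [[0.057,0.835,0],[0,0,0],1],
    [[0.057,0.835,0],[0,0,0],1],
    [[0.057,0.835,0],[0,0,0],1],
    [[0.057,0.835,0],[0,0,0],1],
    [[0.057,0.835,0],[0,0,0],1],
    [[0.057,0.835,0],[0,0,0],1],
    [[0.057,0.835,0],[0,0,0],1],
    [[0.057,0.835,0],[0,0,0],1],
    [[0.057,0.835,0],[0,0,0],1],
    [[0.057,0.835,0],[0,0,0],1],
    [[0.057,0.835,0],[0,0,0],1],
    [[0.057,0.835,0],[0,0,0],1],
    [[0.057,0.835,0],[0,0,0],1],
    [[0.057,0.835,0],[0,0,0],1],
  ],
)

```text
time_s: 8.68
position: [0.5707, 0.0742, 0.2307]
tcp_rot: [[-0.995, 0.105, -0.001], [0.105, 0.995, 0.0], [0.001, 0.0, -1.0]]
force: [-0.7, 0.2, -2.8]
opening: 0.197
grasp_force: 30.0
```

```bash
python3 - <<'E'
from h import *
w=capture("wrist");save(w,"w3")
plan([.5722,.0733,.073])
E
```

```text
t 8.73 at [0.5704 0.0792 0.2307] yaw 174.1 tiltxy [-0.0006  0.0052] J [ -3.  26.  89.   0.  65. -88.] open 0.198 F [-0.3  3.5 -3.3]
 turn total 0.0 deg: 1 rows of 0.0000 ; shift total [-0.078 -0.188  5.258] : 6 rows of [-0.013 -0.031  0.876]
```

View pics/w3.png

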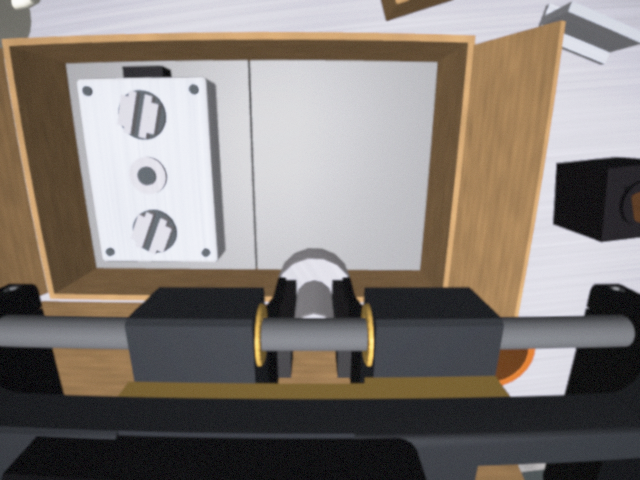

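move_arm(
  increments=[
    [[0,-0.15,0.8],[0,0,0],1],
    [[0,0,0.9],[0,0,0],1],
    [[0,0,0.9],[0,0,0],1],
    [[0,0,0.9],[0,0,0],1],
    [[0,0,0.9],[0,0,0],1],
    [[0,0,0.5],[0,0,0],1],
    [[0,0,0.3],[0,0,0],1],
    [[0,0,0.05],[0,0,0],1],
    [[0,0,0],[0,0,0],0.65],
    [[0,0,0],[0,0,0],0.65],
    [[0,0,0],[0,0,0],0.65],
    [[0,0,0],[0,0,0],0.65],
    [[0,0,0],[0,0,0],0.65],
    [[0,0,-0.4],[0,0,0],0.65],
    [[0,0,-0.8],[0,0,0],0.65],
    [[0,0,-0.9],[0,0,0],0.65],
    [[0,0,-0.9],[0,0,0],0.5],
    [[0,0,-0.9],[0,0,0],0],
    [[0,0,-0.9],[0,0,0],0],
    [[0,0,-0.5],[0,0,0],0],
  ],
)

```text
time_s: 10.4
position: [0.5725, 0.0684, 0.2358]
tcp_rot: [[-0.995, 0.105, 0.006], [0.105, 0.995, -0.0], [-0.006, 0.0, -1.0]]
force: [-0.1, -0.0, -0.4]
opening: 0.57
grasp_force: 0.0
```

```bash
python3 - <<'E'
from h import *
t=capture("top");save(t,"t3")
pp(t,"weight_centre",.074);pp(t,"adapter_centre",.016);pp(t,"bracket_centre",.023)
w=capture("wrist");save(w,"w4");pp(w,"weight_centre",.074)
pp(w,"lock_a_face",.09);pp(w,"lock_b_face",.09);pp(w,"bay_floor",.045)
plan([.4275,-.357,.23],62)
E
```

```text
weight_centre 0.3 [243. 159.] [0.719  0.2412 0.074 ]
adapter_centre 0.77 [494. 291.] [ 0.4255 -0.3476  0.016 ]
adapter_centre 0.59 [497. 348.] [ 0.2957 -0.3497  0.016 ]
bracket_centre 0.69 [134. 279.] [0.4415 0.4884 0.023 ]
bracket_centre 0.57 [191. 290.] [0.4187 0.3566 0.023 ]
bracket_centre 0.27 [186. 222.] [0.5772 0.3779 0.023 ]
weight_centre 0.72 [311. 227.] [0.5727 0.0657 0.074 ]
lock_a_face 0.89 [145. 113.] [ 0.4603 -0.0575  0.09  ]
lock_b_face 0.61 [158. 233.] [ 0.5605 -0.0686  0.09  ]
bay_floor 0.95 [347. 174.] [0.5309 0.1053 0.045 ]
t 10.85 at [0.5703 0.0684 0.2304] yaw 174.0 tiltxy [-0.0029  0.0002] J [ -4.  26.  89.  -0.  65. -88.] open 0.955 F [ 0.2  0.6 -0.6]
 turn total 112.0 deg: 16 rows of 0.0583 ; shift total [-1.4755e+01  2.4550e+00  1.3000e-02] : 16 rows of [-0.922  0.153  0.001]
```

move_arm(
  increments=[
    [[0,0,0],[0,0,0.0583],0],
    [[0,0,0],[0,0,0.0583],0],
    [[0,0,0],[0,0,0.0583],0],
    [[0,0,0],[0,0,0.0583],0],
    [[0,0,0],[0,0,0.0583],0],
    [[0,0,0],[0,0,0.0583],0],
    [[0,0,0],[0,0,0.0583],0],
    [[0,0,0],[0,0,0.0583],0],
    [[0,0,0],[0,0,0.0583],0],
    [[0,0,0],[0,0,0.0583],0],
    [[0,0,0],[0,0,0.0583],0],
    [[0,0,0],[0,0,0.0583],0],
    [[0,0,0],[0,0,0.0583],0],
    [[0,0,0],[0,0,0.0583],0],
    [[0,0,0],[0,0,0.0583],0],
    [[0,0,0],[0,0,0.0583],0],
    [[-0.9,0.15,0],[0,0,0],0],
    [[-0.9,0.15,0],[0,0,0],0],
    [[-0.9,0.15,0],[0,0,0],0],
    [[-0.9,0.15,0],[0,0,0],0],
  ],
)

```text
time_s: 12.52
position: [0.5355, -0.0362, 0.2309]
tcp_rot: [[0.468, 0.884, -0.002], [0.884, -0.468, 0.0], [-0.0, -0.002, -1.0]]
force: [0.7, -0.3, 0.4]
opening: 1.0
grasp_force: 0.0
```

move_arm(
  increments=[
    [[-0.9,0.15,0],[0,0,0],0],
    [[-0.9,0.15,0],[0,0,0],0],
    [[-0.9,0.15,0],[0,0,0],0],
    [[-0.9,0.15,0],[0,0,0],0],
    [[-0.9,0.15,0],[0,0,0],0],
    [[-0.9,0.15,0],[0,0,0],0],
    [[-0.9,0.15,0],[0,0,0],0],
    [[-0.9,0.15,0],[0,0,0],0],
    [[-0.9,0.15,0],[0,0,0],0],
    [[-0.9,0.15,0],[0,0,0],0],
    [[-0.9,0.15,0],[0,0,0],0],
  ],
)

```text
time_s: 13.43
position: [0.44, -0.322, 0.231]
tcp_rot: [[0.469, 0.883, -0.001], [0.883, -0.469, 0.001], [0.001, -0.002, -1.0]]
force: [0.9, 0.4, 0.4]
opening: 0.996
grasp_force: 0.0
```

```bash
python3 - <<'E'
from h import *
w=capture("wrist");save(w,"w5");pp(w,"adapter_centre",.016)
g=cv2.cvtColor(w["img"],cv2.COLOR_RGB2GRAY)
plan([.4275,-.357,.05],62)
E
```

```text
adapter_centre 0.74 [209. 287.] [ 0.2942 -0.3413  0.016 ]
adapter_centre 0.67 [319. 248.] [ 0.4264 -0.359   0.016 ]
t 13.53 at [ 0.44   -0.3251  0.2311] yaw 61.8 tiltxy [-0.0003 -0.0017] J [-48.  24.  93.  -0.  64. -20.] open 0.999 F [0.8 0.4 0.2]
 turn total -0.2 deg: 1 rows of -0.0016 ; shift total [-1.135  0.131  6.036] : 7 rows of [-0.162  0.019  0.862]
```

View pics/w5.png

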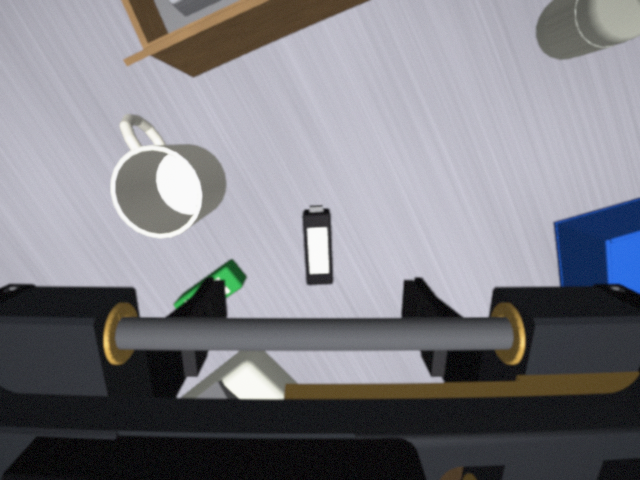

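```bash
python3 - <<'E'
from h import *
w=capture("wrist");print(at(w,(157,190),.09),at(w,(318,247),.032),at(w,(203,190),.09),at(w,(112,190),.09))
E
```

```text
[ 0.33848556 -0.23166177  0.09      ] [ 0.42804841 -0.35704562  0.032     ] [ 0.37334851 -0.25055066  0.09      ] [ 0.30383139 -0.21279618  0.09      ]
```

move_arm(
  increments=[
    [[-0.37,0.03,0.4],[0,0,0],0],
    [[-0.37,0.03,0.8],[0,0,0],0],
    [[-0.37,0.03,0.8],[0,0,0],0],
    [[-0.37,0.03,0.8],[0,0,0],0],
    [[0,0,0.9],[0,0,0],0],
    [[0,0,0.9],[0,0,0],0],
    [[0,0,0.9],[0,0,0],0],
    [[0,0,0.9],[0,0,0],0],
    [[0,0,0.6],[0,0,0],0],
    [[0,0,0.4],[0,0,0],0],
    [[0,0,0],[0,0,0],1],
    [[0,0,0],[0,0,0],1],
    [[0,0,0],[0,0,0],1],
    [[0,0,0],[0,0,0],1],
    [[0,0,0],[0,0,0],1],
    [[0,0,0],[0,0,0],1],
    [[0,0,0],[0,0,0],1],
    [[0,0,0],[0,0,0],1],
    [[0,0,0],[0,0,0],1],
    [[0,0,0],[0,0,0],1],
  ],
)

```text
time_s: 15.25
position: [0.4234, -0.362, 0.01]
tcp_rot: [[0.469, 0.883, 0.0], [0.883, -0.469, -0.0], [-0.0, 0.0, -1.0]]
force: [-0.3, 0.2, 1.5]
opening: 0.34
grasp_force: 29.4
```

move_arm(
  increments=[
    [[0,0,0],[0,0,0],1],
    [[0,0,0],[0,0,0],1],
    [[0,0,0],[0,0,0],1],
    [[0,0,0],[0,0,0],1],
    [[0,0,-0.4],[0,0,0],1],
    [[0,0,-0.8],[0,0,0],1],
    [[0,0,-0.9],[0,0,0],1],
    [[0,0,-0.9],[0,0,0],1],
    [[0,0,-0.9],[0,0,0],1],
    [[0,0,-0.9],[0,0,0],1],
    [[0,0,-0.9],[0,0,0],1],
    [[0,0,-0.9],[0,0,0],1],
    [[0,0,-0.9],[0,0,0],1],
  ],
)

```text
time_s: 16.33
position: [0.4225, -0.3609, 0.2362]
tcp_rot: [[0.468, 0.884, -0.001], [0.884, -0.468, 0.001], [0.001, -0.002, -1.0]]
force: [-0.0, -0.9, -2.7]
opening: 0.343
grasp_force: 29.4
```

```bash
python3 - <<'E'
from h import *
C=np.array([.517,.02])
def cart(x,y,z): 
    a=np.radians(-6.2);return np.r_[C+[x*np.cos(a)-y*np.sin(a),x*np.sin(a)+y*np.cos(a)],z]
print(read_state()["grasp_force"])
plan(cart(-.06,.075,.232),83.8)
E
```

```text
29.44762025583259
t 16.33 at [ 0.4225 -0.3609  0.2362] yaw 62.1 tiltxy [-0.0011  0.0013] J [-52.  24.  91.  -0.  65. -24.] open 0.343 F [-0.  -0.9 -2.7]
 turn total -21.7 deg: 4 rows of -0.0453 ; shift total [15.462 -0.241  0.141] : 17 rows of [ 0.91  -0.014  0.008]
```

move_arm(
  increments=[
    [[0,0,0],[0,0,-0.0453],1],
    [[0,0,0],[0,0,-0.0453],1],
    [[0,0,0],[0,0,-0.0453],1],
    [[0,0,0],[0,0,-0.0453],1],
    [[0.86,-0.014,0],[0,0,0],1],
    [[0.91,-0.014,0],[0,0,0],1],
    [[0.91,-0.014,0],[0,0,0],1],
    [[0.91,-0.014,0],[0,0,0],1],
    [[0.91,-0.014,0],[0,0,0],1],
    [[0.91,-0.014,0],[0,0,0],1],
    [[0.91,-0.014,0],[0,0,0],1],
    [[0.91,-0.014,0],[0,0,0],1],
    [[0.91,-0.014,0],[0,0,0],1],
    [[0.91,-0.014,0],[0,0,0],1],
    [[0.91,-0.014,0],[0,0,0],1],
    [[0.91,-0.014,0],[0,0,0],1],
    [[0.91,-0.014,0],[0,0,0],1],
    [[0.91,-0.014,0],[0,0,0],1],
    [[0.91,-0.014,0],[0,0,0],1],
    [[0.91,-0.014,0],[0,0,0],1],
  ],
)

```text
time_s: 18.0
position: [0.4625, 0.073, 0.2349]
tcp_rot: [[0.108, 0.994, -0.001], [0.994, -0.108, 0.0], [-0.0, -0.001, -1.0]]
force: [0.7, -0.1, -2.8]
opening: 0.346
grasp_force: 29.4
```

```bash
cat >> h.py <<'E'
C=np.array([.517,.02])
def cart(x,y,z): 
    a=np.radians(-6.2);return np.r_[C+[x*np.cos(a)-y*np.sin(a),x*np.sin(a)+y*np.cos(a)],z]
E
python3 - <<'E'
from h import *
capture("top")
plan(cart(-.06,.08,.058),83.8)
E
```

```text
t 18.05 at [0.4625 0.0774 0.2351] yaw 83.9 tiltxy [-0.0007  0.0048] J [ -4.  17. 103.   0.  60.   2.] open 0.348 F [ 0.8  3.4 -2.2]
 turn total 0.1 deg: 1 rows of 0.0008 ; shift total [0.961 0.012 5.902] : 7 rows of [0.137 0.002 0.843]
```

move_arm(
  increments=[
    [[0.4,0,0.3],[0,0,0],1],
    [[0.4,0,0.8],[0,0,0],1],
    [[0,0,0.9],[0,0,0],1],
    [[0,0,0.9],[0,0,0],1],
    [[0,0,0.9],[0,0,0],1],
    [[0,0,0.9],[0,0,0],1],
    [[0,0,0.7],[0,0,0],1],
    [[0,0,0.4],[0,0,0],1],
    [[0,0,0.15],[0,0,0],1],
    [[0,0,0],[0,0,0],0.56],
    [[0,0,0],[0,0,0],0.56],
    [[0,0,0],[0,0,0],0.56],
    [[0,0,0],[0,0,0],0.56],
    [[0,0,0],[0,0,0],0.56],
    [[0,0,-0.4],[0,0,0],0.56],
    [[0,0,-0.8],[0,0,0],0.56],
    [[0,0,-0.9],[0,0,0],0.56],
    [[0,0,-0.9],[0,0,0],0],
    [[0,0,-0.9],[0,0,0],0],
    [[0,0,-0.9],[0,0,0],0],
  ],
)

```text
time_s: 19.72
position: [0.4659, 0.0954, 0.2021]
tcp_rot: [[0.108, 0.994, 0.001], [0.994, -0.108, -0.0], [0.0, 0.001, -1.0]]
force: [-0.4, -0.3, -0.5]
opening: 0.586
grasp_force: 0.0
```

```bash
python3 - <<'E'
from h import *
t=capture("top");pp(t,"adapter_centre",.061);pp(t,"bracket_centre",.023)
w=capture("wrist");save(w,"w6");pp(w,"adapter_centre",.061);pp(w,"bracket_centre",.023);pp(w,"weight_centre",.074)
plan([.421,.33,.232])
E
```

```text
adapter_centre 0.96 [497. 350.] [ 0.291 -0.334  0.061]
bracket_centre 0.74 [191. 290.] [0.4172 0.3586 0.023 ]
bracket_centre 0.73 [134. 279.] [0.4415 0.4892 0.023 ]
adapter_centre 0.8 [309. 223.] [0.4652 0.101  0.061 ]
weight_centre 0.82 [438. 247.] [0.5724 0.072  0.074 ]
t 20.07 at [0.4651 0.0954 0.1992] yaw 83.8 tiltxy [-0.0028  0.0001] J [ -2.  21. 104.  -0.  55.   4.] open 0.901 F [0.1 1.1 0.1]
 turn total 0.0 deg: 1 rows of 0.0000 ; shift total [ 7.615 -2.305 -1.092] : 9 rows of [ 0.846 -0.256 -0.121]
```

View pics/w6.png

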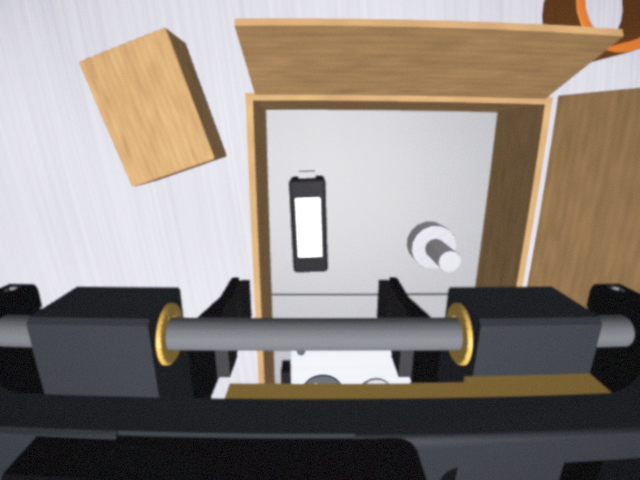

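move_arm(
  increments=[
    [[0,0,-0.5],[0,0,0.055],0],
    [[0,0,-0.5],[0,0,0.055],0],
    [[0,0,0],[0,0,0.055],0],
    [[0.83,-0.75,0],[0,0,0],0],
    [[0.83,-0.75,0],[0,0,0],0],
    [[0.83,-0.75,0],[0,0,0],0],
    [[0.83,-0.75,0],[0,0,0],0],
    [[0.83,-0.75,0],[0,0,0],0],
    [[0.83,-0.75,0],[0,0,0],0],
    [[0.83,-0.75,0],[0,0,0],0],
    [[0,0,0],[0,0,0],0],
  ],
)

```text
time_s: 20.98
position: [0.3987, 0.3255, 0.2289]
tcp_rot: [[0.434, 0.901, -0.003], [0.901, -0.434, 0.002], [0.0, -0.003, -1.0]]
force: [-0.1, -1.0, 0.6]
opening: 0.998
grasp_force: 0.0
```

```bash
python3 - <<'E'
from h import *
w=capture("wrist");save(w,"w7");pp(w,"bracket_centre",.023);pp(w,"holder",0);pp(w,"driver_handle",.1175)
plan([.418,.357,.232])
E
```

```text
bracket_centre 0.81 [321. 181.] [0.4199 0.3533 0.023 ]
bracket_centre 0.8 [280.  53.] [0.436 0.479 0.023]
holder 0.69 [450.  90.] [0.5787 0.3788 0.    ]
driver_handle 0.93 [511.  65.] [0.5805 0.3806 0.1175]
t 21.18 at [0.4007 0.3202 0.2293] yaw 64.0 tiltxy [-0.0021 -0.0016] J [26. 21. 97. -0. 62. 52.] open 0.995 F [-0.4  0.2 -0.3]
 turn total 0.0 deg: 1 rows of 0.0000 ; shift total [ 1.356 -0.019 -0.091] : 2 rows of [ 0.678 -0.01  -0.046]
```

View pics/w7.png

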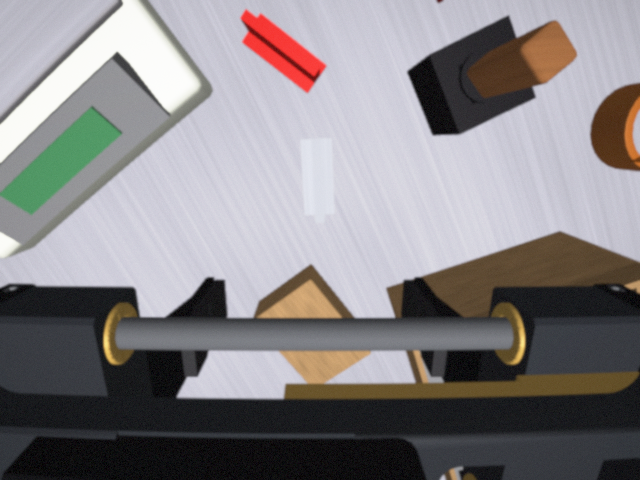

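move_arm(
  increments=[
    [[0.32,0.02,0.4],[0,0,0],0],
    [[0.32,0.02,0.8],[0,0,0],0],
    [[0.32,0.02,0.9],[0,0,0],0.2],
    [[0.32,0.03,0.9],[0,0,0],0.4],
    [[0,0,0.9],[0,0,0],0.4],
    [[0,0,0.9],[0,0,0],0.4],
    [[0,0,0.9],[0,0,0],0.4],
    [[0,0,0.8],[0,0,0],0.4],
    [[0,0,0.5],[0,0,0],0.4],
    [[0,0,0.23],[0,0,0],0.4],
    [[0,0,0],[0,0,0],1],
    [[0,0,0],[0,0,0],1],
    [[0,0,0],[0,0,0],1],
    [[0,0,0],[0,0,0],1],
    [[0,0,0],[0,0,0],1],
    [[0,0,0],[0,0,0],1],
    [[0,0,0],[0,0,0],1],
    [[0,0,0],[0,0,0],1],
    [[0,0,0],[0,0,0],1],
    [[0,0,0],[0,0,0],1],
  ],
)

```text
time_s: 22.85
position: [0.42, 0.3547, 0.0139]
tcp_rot: [[0.438, 0.899, -0.0], [0.899, -0.438, 0.0], [0.0, -0.0, -1.0]]
force: [-2.0, -0.1, 5.3]
opening: 0.1
grasp_force: 29.9
```

move_arm(
  increments=[
    [[0,0,0],[0,0,0],1],
    [[0,0,0],[0,0,0],1],
    [[0,0,0],[0,0,0],1],
    [[0,0,-0.3],[0,0,0],1],
    [[0,0,-0.8],[0,0,0],1],
    [[0,0,-0.9],[0,0,0],1],
    [[0,0,-0.9],[0,0,0],1],
    [[0,0,-0.9],[0,0,0],1],
    [[0,0,-0.9],[0,0,0],1],
    [[0,0,-0.9],[0,0,0],1],
    [[0,0,-0.9],[0,0,0],1],
    [[0,0,-0.9],[0,0,0],1],
    [[0,0,0],[0,0,-0.055],1],
    [[0,0,0],[0,0,-0.055],1],
    [[0,0,0],[0,0,-0.055],1],
    [[0,0,0],[0,0,0],1],
  ],
)

```text
time_s: 24.18
position: [0.42, 0.354, 0.2356]
tcp_rot: [[0.106, 0.994, -0.0], [0.994, -0.106, -0.001], [-0.001, 0.0, -1.0]]
force: [-0.3, -0.2, -2.0]
opening: 0.099
grasp_force: 29.9
```

```bash
python3 - <<'E'
from h import *
print(read_state()["grasp_force"])
plan(cart(-.01,.085,.23),83.8,11)
E
```

```text
29.918440338224173
t 24.18 at [0.42   0.354  0.2356] yaw 83.9 tiltxy [-0.     -0.0006] J [28. 23. 92. -0. 64. 35.] open 0.099 F [-0.3 -0.2 -2. ]
 turn total 0.1 deg: 1 rows of 0.0010 ; shift total [-7.886  4.084  0.187] : 11 rows of [-0.717  0.371  0.017]
```

move_arm(
  increments=[
    [[-0.717,0.371,0],[0,0,0],1],
    [[-0.717,0.371,0],[0,0,0],1],
    [[-0.717,0.371,0],[0,0,0],1],
    [[-0.717,0.371,0],[0,0,0],1],
    [[-0.717,0.371,0],[0,0,0],1],
    [[-0.717,0.371,0],[0,0,0],1],
    [[-0.717,0.371,0],[0,0,0],1],
    [[-0.717,0.371,0],[0,0,0],1],
    [[-0.717,0.371,0],[0,0,0],1],
    [[-0.717,0.371,0],[0,0,0],1],
    [[-0.717,0.371,0],[0,0,0],1],
    [[0,0,0.4],[0,0,0],1],
    [[0,0,0.9],[0,0,0],1],
    [[0,0,0.9],[0,0,0],1],
    [[0,0,0.9],[0,0,0],1],
    [[0,0,0.9],[0,0,0],1],
    [[0,0,0.7],[0,0,0],1],
    [[0,0,0.6],[0,0,0],1],
    [[0,0,0.4],[0,0,0],1],
    [[0,0,0.15],[0,0,0],1],
  ],
)

```text
time_s: 25.85
position: [0.5149, 0.1058, 0.0588]
tcp_rot: [[0.11, 0.994, -0.005], [0.994, -0.11, -0.0], [-0.001, -0.005, -1.0]]
force: [-7.8, -0.8, 42.2]
opening: 0.104
grasp_force: 30.0
```

move_arm(
  increments=[
    [[0,0,0],[0,0,0],0.8],
    [[0,0,0],[0,0,0],0.8],
    [[0,0,0],[0,0,0],0.75],
    [[0,0,0],[0,0,0],0.75],
    [[0,0,-0.4],[0,0,0],0.75],
    [[0,0,-0.8],[0,0,0],0.75],
    [[0,0,-0.9],[0,0,0],0.75],
    [[0,0,-0.9],[0,0,0],0],
    [[0,0,-0.9],[0,0,0],0],
    [[0,0,-0.9],[0,0,0],0],
    [[0,0,-0.9],[0,0,0],0],
    [[0,0,-0.5],[0,0,0],0],
    [[0,0,0],[0,0,0],0],
  ],
)

```text
time_s: 26.93
position: [0.5191, 0.1061, 0.2503]
tcp_rot: [[0.108, 0.994, 0.01], [0.994, -0.108, -0.0], [0.001, 0.01, -1.0]]
force: [0.5, 0.0, 0.4]
opening: 0.62
grasp_force: 0.0
```

```bash
python3 - <<'E'
from h import *
w=capture("wrist");save(w,"w8")
for l,z in(("adapter_centre",.061),("bracket_centre",.068),("weight_centre",.074),("bay_floor",.045)): pp(w,l,z,2)
plan([.54,.38,.24])
E
```

```text
adapter_centre 0.83 [259. 229.] [0.4652 0.1004 0.061 ]
weight_centre 0.86 [367. 249.] [0.5703 0.0718 0.074 ]
bay_floor 0.89 [322. 214.] [0.5294 0.106  0.045 ]
t 27.18 at [0.5154 0.106  0.2445] yaw 83.8 tiltxy [-0.0032 -0.    ] J [-1. 21. 95. -0. 64.  6.] open 0.848 F [-0.5  0.1 -0.1]
 turn total 0.0 deg: 1 rows of 0.0000 ; shift total [ 9.169 -0.171  0.149] : 10 rows of [ 0.917 -0.017  0.015]
```

View pics/w8.png

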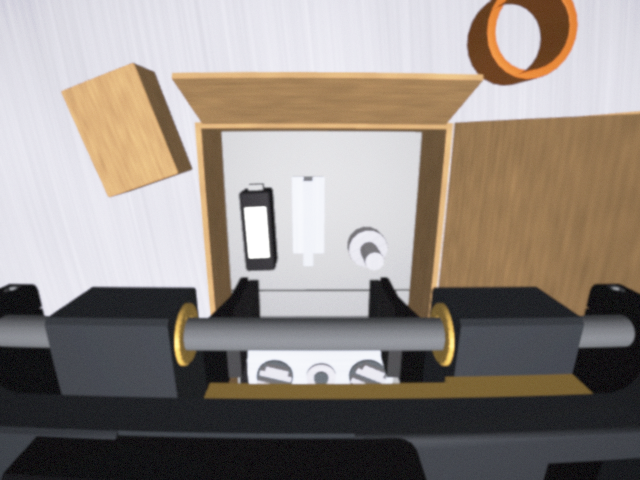

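move_arm(
  increments=[
    [[0.6,0.12,-0.1],[0,0,0],0],
    [[0.9,0.12,-0.1],[0,0,0],0],
    [[0.9,0.12,-0.1],[0,0,0],0],
    [[0.9,0.12,-0.1],[0,0,0],0],
    [[0.9,0.12,-0.1],[0,0,0],0],
    [[0.9,0.12,-0.1],[0,0,0],0],
    [[0.9,0.12,-0.1],[0,0,0],0],
    [[0.9,0.12,-0.1],[0,0,0],0],
    [[0.9,0.15,-0.1],[0,0,0],0],
    [[0,0,0],[0,0,0],0],
    [[0,0,0],[0,0,0],0],
  ],
)

```text
time_s: 28.1
position: [0.5742, 0.3361, 0.2708]
tcp_rot: [[0.106, 0.994, -0.003], [0.994, -0.106, -0.001], [-0.002, -0.003, -1.0]]
force: [-0.4, -0.1, -0.4]
opening: 1.0
grasp_force: 0.0
```

```bash
python3 - <<'E'
from h import *
w=capture("wrist");save(w,"w9",w["img"][60:360,200:440].repeat(2,0).repeat(2,1))
pp(w,"driver_handle",.1175);pp(w,"holder",0)
plan([.58,.38,.24])
E
```

```text
driver_handle 0.6 [314. 176.] [0.5784 0.38   0.1175]
holder 0.77 [316. 164.] [0.5806 0.3824 0.    ]
t 28.25 at [0.5741 0.3339 0.2716] yaw 83.8 tiltxy [-0.0027 -0.0015] J [21. 31. 73. -0. 77. 27.] open 0.999 F [-0.   0.7 -1. ]
 turn total 0.0 deg: 1 rows of 0.0000 ; shift total [1.548 0.027 1.053] : 2 rows of [0.774 0.014 0.526]
```

View pics/w9.png

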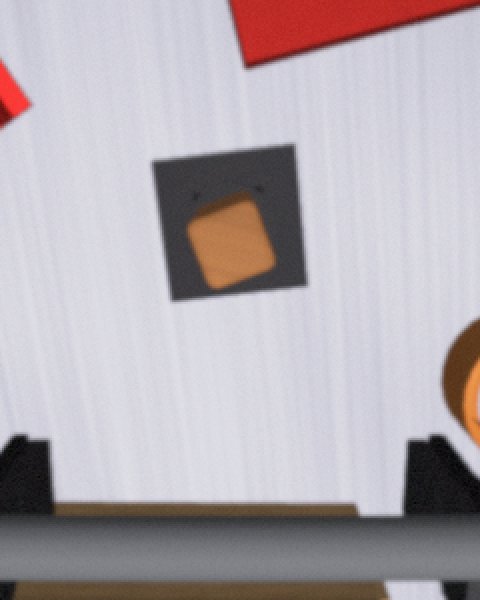

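```bash
python3 - <<'E'
from h import *
w=capture("wrist")
def q(cs,z):
    a=[at(w,(200+u/2,60+v/2),z)[:2] for u,v in cs]
    print(np.mean(a,0).round(4),[ (np.degrees(np.arctan2(*(a[i]-a[i-1])[::-1]))%90).round(1) for i in range(4)],[np.linalg.norm(a[i]-a[i-1]).round(3) for i in range(4)])
q([(152,161),(296,145),(308,285),(172,300)],.075)
q([(188,224),(258,193),(278,268),(212,293)],.160)
E
```

```text
[0.5806 0.3775] [np.float64(0.8), np.float64(89.9), np.float64(0.3), np.float64(0.2)] [np.float64(0.069), np.float64(0.07), np.float64(0.068), np.float64(0.069)]
[0.5811 0.3772] [np.float64(12.5), np.float64(17.4), np.float64(9.7), np.float64(14.8)] [np.float64(0.028), np.float64(0.029), np.float64(0.029), np.float64(0.027)]
```

move_arm(
  increments=[
    [[0,0,0],[0,0,-0.055],0],
    [[0,0,0],[0,0,-0.055],0],
    [[0,0,0],[0,0,-0.055],0],
    [[0.338,0.14,0],[0,0,0],0],
    [[0.338,0.14,0],[0,0,0],0],
    [[0.338,0.14,0.3],[0,0,0],0],
    [[0.338,0.14,0.8],[0,0,0],0.2],
    [[0,0,0.9],[0,0,0],0.3],
    [[0,0,0.9],[0,0,0],0.3],
    [[0,0,0.9],[0,0,0],0.3],
    [[0,0,0.9],[0,0,0],0.3],
    [[0,0,0.65],[0,0,0],0.3],
    [[0,0,0],[0,0,0],0.3],
    [[0,0,0],[0,0,0],1],
    [[0,0,0],[0,0,0],1],
    [[0,0,0],[0,0,0],1],
    [[0,0,0],[0,0,0],1],
    [[0,0,0],[0,0,0],1],
    [[0,0,0],[0,0,0],1],
    [[0,0,0],[0,0,0],1],
  ],
)

```text
time_s: 29.97
position: [0.5817, 0.3786, 0.1136]
tcp_rot: [[-0.235, 0.972, 0.001], [0.972, 0.235, 0.001], [0.0, 0.001, -1.0]]
force: [-0.9, 0.5, 4.4]
opening: 0.32
grasp_force: 30.0
```

move_arm(
  increments=[
    [[0,0,0],[0,0,0],1],
    [[0,0,0],[0,0,0],1],
    [[0,0,-0.3],[0,0,0],1],
    [[0,0,-0.7],[0,0,0],1],
    [[0,0,-0.9],[0,0,0],1],
    [[0,0,-0.9],[0,0,0],1],
    [[0,0,-0.9],[0,0,0],1],
    [[0,0,-0.9],[0,0,0],1],
    [[0,0,-0.9],[0,0,0],1],
    [[0,0,-0.9],[0,0,0],1],
    [[0,0,-0.3],[0,0,0],1],
    [[0,0,0],[0,0,0],1],
    [[0,0,0],[0,0,0],1],
  ],
)

```text
time_s: 31.05
position: [0.5813, 0.3781, 0.3126]
tcp_rot: [[-0.235, 0.972, -0.001], [0.972, 0.235, -0.0], [-0.0, -0.001, -1.0]]
force: [-0.9, -0.7, -0.9]
opening: 0.325
grasp_force: 30.0
```

```bash
python3 - <<'E'
from h import *
c=capture("scene");print(read_state()["grasp_force"])
plan(cart(.05,-.085,.30))
s=read_state();px=proj(c,np.array(s["position"])-[0,0,.06]);print(px,proj(c,np.array(s["position"])-[0,0,.111]))
x,y=np.clip(px.astype(int),[80,80],[560,400]);save(c,"s10",cv2.resize(c["img"][y-80:y+80,x-80:x+80],(560,560),interpolation=cv2.INTER_CUBIC))
for r in pinpoint(c,"driver_tip")[:2]:print(r)
E
```

```text
29.999968288466334
t 31.10 at [0.5807 0.3779 0.3112] yaw 103.6 tiltxy [-0.0034 -0.0016] J [24. 32. 65. -0. 84. 10.] open 0.320 F [-0.8  0.2 -1.9]
 turn total 0.0 deg: 1 rows of 0.0000 ; shift total [-14.326  -4.258   0.374] : 16 rows of [-0.895 -0.266  0.023]
[526.51874946 231.01576061] [515.89984593 247.18485626]
{'xy': [0.8061, 0.5142], 'confidence': 0.7}
```

View pics/s10.png

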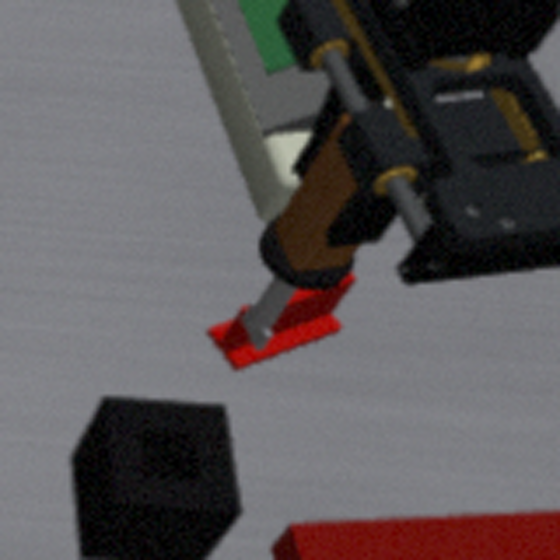

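move_arm(
  increments=[
    [[0,-0.8,0],[0,0,-0.0589],1],
    [[0,-0.8,0],[0,0,-0.0589],1],
    [[0,-0.6,0],[0,0,-0.0589],1],
    [[0,0,0],[0,0,-0.0589],1],
    [[0,0,0],[0,0,-0.0589],1],
    [[0,0,0],[0,0,-0.0589],1],
    [[0,0,0],[0,0,0],1],
    [[0,0,0],[0,0,0],1],
  ],
)

```text
time_s: 31.82
position: [0.5192, 0.3556, 0.3115]
tcp_rot: [[-0.827, 0.562, -0.003], [0.562, 0.827, -0.001], [0.002, -0.003, -1.0]]
force: [0.8, -0.3, -1.3]
opening: 0.316
grasp_force: 30.0
```

```bash
python3 - <<'E'
from h import *
c=capture("scene");s=read_state();R=np.array(s["tcp_rot"]);T=np.array(s["position"])+R@[0,0,.111]
plan(cart(.05,-.085,.30))
px=proj(c,T);x,y=px.astype(int);k=12
for n,a in(("x",R[:,0]),("y",R[:,1])):print(n,[((proj(c,T+sg*.01*a+[0,0,h])-[x-25,y-25])*k).round(0).tolist() for h in(0,.015) for sg in(1,-1)])
save(c,"s11",cv2.resize(c["img"][y-25:y+25,x-25:x+25],(600,600),interpolation=cv2.INTER_CUBIC))
E
```

```text
t 31.87 at [0.5194 0.3556 0.3119] yaw 145.8 tiltxy [-0.0026 -0.0011] J [ 24.  26.  75.   0.  79. -32.] open 0.319 F [-0.1 -1.  -0.8]
 turn total 0.0 deg: 1 rows of 0.0000 ; shift total [ -9.017 -11.024   0.396] : 12 rows of [-0.751 -0.919  0.033]
x [[337.0, 270.0], [274.0, 351.0], [369.0, 211.0], [306.0, 294.0]]
y [[365.0, 344.0], [247.0, 276.0], [398.0, 287.0], [278.0, 218.0]]
```

View pics/s11.png

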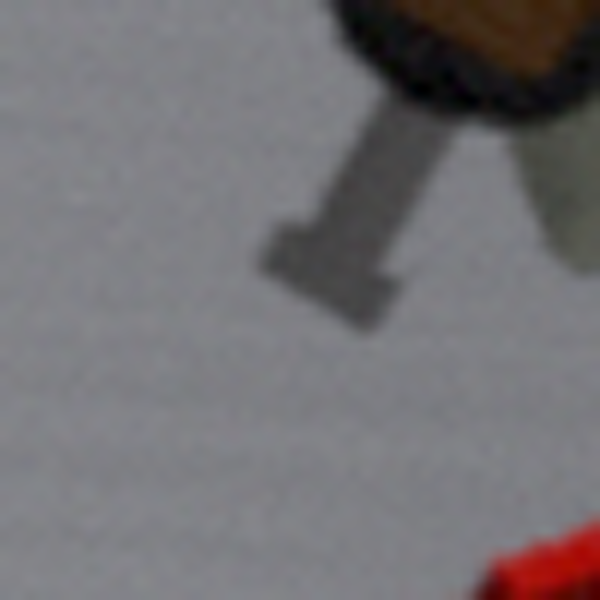

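move_arm(
  increments=[
    [[0,0,0],[0,0,0.0577],1],
    [[0,0,0],[0,0,0.0577],1],
    [[0,0,0],[0,0,0.0577],1],
    [[0,0,0],[0,0,0.0577],1],
    [[0,0,0],[0,0,0.0577],1],
    [[0,0,0],[0,0,0.0577],1],
    [[0,0,0],[0,0,0.0577],1],
    [[0,0,0],[0,0,0.0577],1],
    [[0,0,0],[0,0,0.0577],1],
    [[0,0,0],[0,0,0.0577],1],
    [[0,0,0],[0,0,0.0577],1],
    [[0,0,0],[0,0,0.0577],1],
    [[0,0,0],[0,0,0.0577],1],
    [[-0.88,0.473,0],[0,0,0],1],
    [[-0.88,0.473,0],[0,0,0],1],
    [[-0.88,0.473,0],[0,0,0],1],
    [[-0.88,0.473,0],[0,0,0],1],
    [[-0.88,0.473,0],[0,0,0],1],
    [[-0.88,0.473,0],[0,0,0],1],
    [[-0.88,0.473,0],[0,0,0],1],
  ],
)

```text
time_s: 33.53
position: [0.4984, 0.1458, 0.313]
tcp_rot: [[0.561, 0.828, -0.001], [0.828, -0.561, -0.0], [-0.001, -0.001, -1.0]]
force: [0.4, -0.6, -1.6]
opening: 0.322
grasp_force: 30.0
```

move_arm(
  increments=[
    [[-0.88,0.473,0],[0,0,0],1],
    [[-0.88,0.473,0],[0,0,0],1],
    [[-0.88,0.473,0],[0,0,0],1],
    [[-0.88,0.473,0],[0,0,0],1],
    [[-0.88,0.473,0],[0,0,0],1],
    [[-0.88,0.473,0],[0,0,0],1],
    [[-0.88,0.473,0],[0,0,0],1],
    [[-0.88,0.473,0],[0,0,0],1],
    [[-0.88,0.473,0.1],[0,0,0],1],
    [[0,0,0],[0,0,0],1],
    [[0,0,0],[0,0,0],1],
    [[0,0,0],[0,0,0],1],
  ],
)

```text
time_s: 34.53
position: [0.4716, -0.1208, 0.3101]
tcp_rot: [[0.561, 0.828, -0.001], [0.828, -0.561, 0.001], [0.001, -0.001, -1.0]]
force: [-0.3, 0.3, -1.5]
opening: 0.322
grasp_force: 30.0
```

```bash
python3 - <<'E'
from h import *
w=capture("wrist")
pp(w,"lock_a_face",.09);pp(w,"lock_b_face",.09);pp(w,"driver_tip",.2)
plan([.5605,-.0686,.23])
save(w,"w12",cv2.resize(w["img"][120:280,220:430],None,fx=3.7,fy=3.7,interpolation=cv2.INTER_CUBIC))
np.save("w12.npy",w["img"])
import pickle;pickle.dump({k:w[k] for k in("mtx","distortion","eye","rotation")},open("w12.pkl","wb"))
E
```

```text
lock_a_face 0.6 [275. 168.] [ 0.4642 -0.0588  0.09  ]
lock_b_face 0.66 [357. 123.] [ 0.5591 -0.0687  0.09  ]
driver_tip 0.71 [315. 238.] [ 0.4725 -0.1203  0.2   ]
t 34.73 at [ 0.472  -0.1201  0.3105] yaw 56.1 tiltxy [-0.0001  0.0003] J [-27.  14.  95.   0.  72.   6.] open 0.323 F [ 0.4  0.8 -2.1]
 turn total 0.0 deg: 1 rows of 0.0000 ; shift total [3.07  1.491 2.682] : 4 rows of [0.768 0.373 0.671]
```

View pics/w12.png

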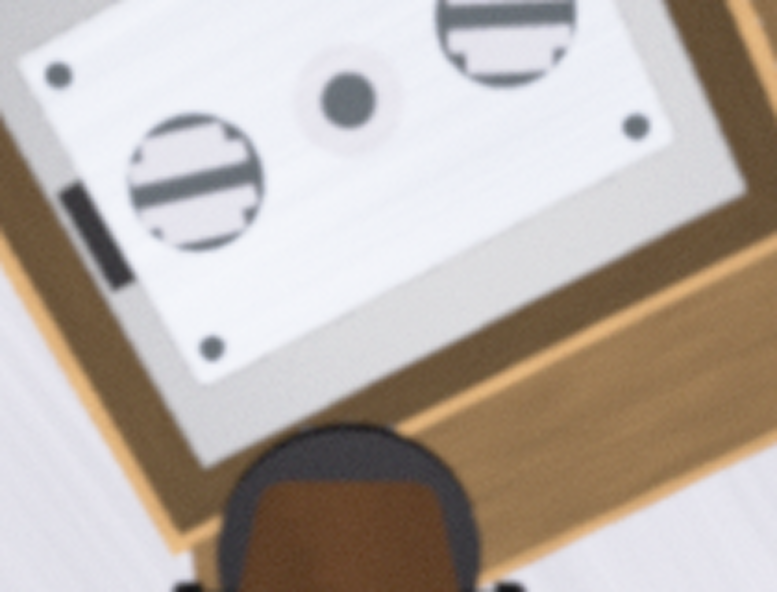

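```bash
python3 - <<'E'
from h import *
import pickle;w=pickle.load(open("w12.pkl","rb"))
f=lambda u,v:(220+(u+.5)/3.7-.5,120+(v+.5)/3.7-.5)
for A,B in(((136,196),(260,170)),((440,16),(575,12))):
    A,B=at(w,f(*A),.09),at(w,f(*B),.09);d=B-A;print((A+B)/2,np.linalg.norm(d),"slot yaw",np.degrees(np.arctan2(d[1],d[0])), "theta",np.degrees(np.arctan2(d[1],d[0]))+90)
# circle centre by disc
print(at(w,f(196,182),.082))
E
```

```text
[ 0.46150216 -0.05883112  0.09      ] 0.03617962094959103 slot yaw -22.56091605009137 theta 67.43908394990862
[ 0.55895263 -0.06917498  0.09      ] 0.037186710769997446 slot yaw -32.20503196078085 theta 57.79496803921915
[ 0.46014092 -0.05831035  0.082     ]
```

move_arm(
  increments=[
    [[0,0,0],[0,0,-0.014],1],
    [[0.75,0.39,0],[0,0,0],1],
    [[0.75,0.39,0],[0,0,0],1],
    [[0.75,0.39,0],[0,0,0],1],
    [[0.75,0.39,0],[0,0,0],1],
    [[0,0,0.8],[0,0,0],1],
    [[0,0,0.9],[0,0,0],1],
    [[0,0,0.8],[0,0,0],1],
    [[0,0,0.6],[0,0,0],1],
    [[0,0,0.3],[0,0,0],1],
    [[0,0,0],[0,0,0],1],
    [[0,0,0],[0,0,0],1],
    [[0,0,0],[0,0,0],1],
  ],
)

```text
time_s: 35.82
position: [0.5607, -0.0703, 0.2098]
tcp_rot: [[0.534, 0.845, 0.003], [0.845, -0.534, -0.001], [0.001, 0.003, -1.0]]
force: [0.3, 0.6, -1.0]
opening: 0.322
grasp_force: 30.0
```

```bash
python3 - <<'E'
from h import *
w=capture("wrist");save(w,"w13",w["img"]);pp(w,"driver_tip",.098);pp(w,"lock_b_face",.09)
plan([.5598,-.0691,.19],57.8)
E
```

```text
driver_tip 0.81 [316. 238.] [ 0.5627 -0.0711  0.098 ]
lock_b_face 0.7 [312. 237.] [ 0.5594 -0.0708  0.09  ]
t 35.97 at [ 0.5605 -0.0704  0.2099] yaw 57.7 tiltxy [ 0.0029 -0.0009] J [-18.  26.  92.   0.  62.  14.] open 0.318 F [ 0.7 -0.3 -2. ]
 turn total -0.1 deg: 1 rows of -0.0010 ; shift total [ 0.026 -0.043  0.663] : 1 rows of [ 0.026 -0.043  0.663]
```

move_arm(
  increments=[
    [[0.025,-0.04,0.1],[0,0,0],1],
    [[0,0,0.1],[0,0,0],1],
    [[0,0,0.1],[0,0,0],1],
    [[0,0,0.06],[0,0,0],1],
    [[0,0,0],[0,0,0],1],
    [[0,0,0],[0,0,0],1],
  ],
)

```text
time_s: 36.47
position: [0.5589, -0.0689, 0.1981]
tcp_rot: [[0.535, 0.845, -0.0], [0.845, -0.535, 0.0], [-0.0, -0.0, -1.0]]
force: [-0.8, 1.0, 2.9]
opening: 0.319
grasp_force: 30.0
```

move_arm(
  increments=[
    [[0,0,0.04],[0,0,0],1],
    [[0,0,0],[0,0,0],1],
    [[0,0,0],[0,0,0],1],
  ],
)

```text
time_s: 36.72
position: [0.559, -0.0689, 0.1978]
tcp_rot: [[0.535, 0.845, 0.0], [0.845, -0.535, -0.0], [0.0, 0.0, -1.0]]
force: [-2.3, 0.1, 8.8]
opening: 0.319
grasp_force: 30.0
```

move_arm(
  increments=[
    [[0,0,0.03],[0,0,0],1],
    [[0,0,0],[0,0,0],1],
    [[0,0,0],[0,0,0],1],
  ],
)

```text
time_s: 36.97
position: [0.5589, -0.0695, 0.1955]
tcp_rot: [[0.534, 0.845, 0.0], [0.845, -0.534, -0.001], [-0.001, 0.001, -1.0]]
force: [-0.7, -1.8, -0.7]
opening: 0.318
grasp_force: 30.0
```

move_arm(
  increments=[
    [[0,0,0.05],[0,0,0],1],
    [[0,0,0.05],[0,0,0],1],
    [[0,0,0],[0,0,0],1],
    [[0,0,0],[0,0,0],1],
  ],
)

```text
time_s: 37.3
position: [0.5586, -0.0692, 0.1917]
tcp_rot: [[0.535, 0.845, -0.001], [0.845, -0.535, -0.0], [-0.001, -0.001, -1.0]]
force: [-0.2, -2.0, -2.6]
opening: 0.319
grasp_force: 30.0
```

move_arm(
  increments=[
    [[0,0,0],[0,0,0.0466],1],
    [[0,0,0],[0,0,0.0466],1],
    [[0,0,0],[0,0,0.0466],1],
    [[0,0,0],[0,0,0.0466],1],
    [[0,0,0],[0,0,0.0466],1],
    [[0,0,0],[0,0,0.0466],1],
    [[0,0,0],[0,0,0.0466],1],
    [[0,0,0],[0,0,0.0466],1],
    [[0,0,0],[0,0,0.0466],1],
    [[0,0,0],[0,0,0.0466],1],
    [[0,0,0],[0,0,0.0466],1],
    [[0,0,0],[0,0,0.0466],1],
    [[0,0,0],[0,0,0.0466],1],
    [[0,0,0],[0,0,0],1],
    [[0,0,0],[0,0,0],1],
  ],
)

```text
time_s: 38.55
position: [0.5579, -0.0681, 0.1918]
tcp_rot: [[0.966, -0.257, -0.003], [-0.257, -0.966, 0.002], [-0.003, -0.001, -1.0]]
force: [-0.9, 1.2, -3.4]
opening: 0.321
grasp_force: 30.0
```

```bash
python3 - <<'E'
from h import *
plan([.461,-.0586,.21],67.4);print(read_state()["moment"])
E
```

```text
t 38.55 at [ 0.5579 -0.0681  0.1918] yaw -14.9 tiltxy [-0.0028  0.0018] J [-18.  28.  93.   0.  60.  86.] open 0.321 F [-0.9  1.2 -3.4]
 turn total -82.3 deg: 12 rows of -0.0571 ; shift total [-0.949 -3.105 -0.607] : 4 rows of [-0.237 -0.776 -0.152]
[0.12281164 0.49268289 0.12761706]
```

move_arm(
  increments=[
    [[0,0,0],[0,0,-0.03],1],
    [[0,0,-0.3],[0,0,0],1],
    [[0,0,-0.8],[0,0,0],1],
    [[0,0,0],[0,0,-0.0547],1],
    [[0,0,0],[0,0,-0.0547],1],
    [[0,0,0],[0,0,-0.0547],1],
    [[0,0,0],[0,0,-0.0547],1],
    [[0,0,0],[0,0,-0.0547],1],
    [[0,0,0],[0,0,-0.0547],1],
    [[0,0,0],[0,0,-0.0547],1],
    [[0,0,0],[0,0,-0.0547],1],
    [[0,0,0],[0,0,-0.0547],1],
    [[0,0,0],[0,0,-0.0547],1],
    [[0,0,0],[0,0,-0.0547],1],
    [[0,0,0],[0,0,-0.0547],1],
    [[-0.237,-0.776,0],[0,0,0],1],
    [[-0.237,-0.776,0],[0,0,0],1],
    [[-0.237,-0.776,0],[0,0,0],1],
    [[-0.237,-0.776,0],[0,0,0],1],
    [[0,0,0],[0,0,0],1],
  ],
)

```text
time_s: 40.22
position: [0.4572, -0.0575, 0.2258]
tcp_rot: [[0.385, 0.923, -0.005], [0.923, -0.385, 0.002], [0.0, -0.005, -1.0]]
force: [-1.0, -0.2, -1.4]
opening: 0.321
grasp_force: 30.0
```

```bash
python3 - <<'E'
from h import *
w=capture("wrist");pp(w,"driver_tip",.118);pp(w,"lock_a_face",.09)
w=capture("wrist");pp(w,"driver_tip",.118);pp(w,"lock_a_face",.09)
plan([.461,-.0586,.1995],67.4)
t=capture("top");save(t,"t14",cv2.resize(t["img"][180:320,300:460],(800,700)[:1]+(700,)) if 0 else t["img"])
E
```

```text
driver_tip 0.71 [304.  11.] [0.5121 0.0931 0.118 ]
driver_tip 0.59 [316. 241.] [ 0.4579 -0.0589  0.118 ]
lock_a_face 0.97 [318. 229.] [ 0.4609 -0.0571  0.09  ]
lock_a_face 0.23 [363. 199.] [ 0.5051 -0.0481  0.09  ]
driver_tip 0.81 [317. 239.] [ 0.4667 -0.0606  0.118 ]
lock_a_face 0.89 [308. 230.] [ 0.4599 -0.0578  0.09  ]
t 40.52 at [ 0.4639 -0.0598  0.2261] yaw 67.3 tiltxy [ 0.0026 -0.0007] J [-21.  18. 104.   0.  58.   2.] open 0.319 F [ 0.3  0.5 -1.8]
 turn total -0.1 deg: 1 rows of -0.0004 ; shift total [ 0.    -0.103  0.886] : 1 rows of [ 0.    -0.103  0.886]
```

move_arm(
  increments=[
    [[0,-0.08,0.2],[0,0,0],1],
    [[0,0,0.3],[0,0,0],1],
    [[0,0,0.3],[0,0,0],1],
    [[0,0,0.1],[0,0,0],1],
    [[0,0,0],[0,0,0],1],
    [[0,0,0],[0,0,0],1],
    [[0,0,0],[0,0,0],1],
  ],
)

```text
time_s: 41.15
position: [0.4597, -0.0583, 0.1983]
tcp_rot: [[0.385, 0.923, -0.001], [0.923, -0.385, 0.0], [-0.0, -0.001, -1.0]]
force: [-0.1, 0.7, -0.6]
opening: 0.321
grasp_force: 30.0
```

move_arm(
  increments=[
    [[0,0,0.04],[0,0,0],1],
    [[0,0,0],[0,0,0],1],
    [[0,0,0],[0,0,0],1],
  ],
)

```text
time_s: 41.4
position: [0.4601, -0.0586, 0.1976]
tcp_rot: [[0.385, 0.923, 0.001], [0.923, -0.385, -0.001], [-0.0, 0.001, -1.0]]
force: [0.6, -1.3, -1.3]
opening: 0.32
grasp_force: 30.0
```

move_arm(
  increments=[
    [[0,0,0.04],[0,0,0],1],
    [[0,0,0],[0,0,0],1],
    [[0,0,0],[0,0,0],1],
  ],
)

```text
time_s: 41.65
position: [0.4601, -0.0587, 0.1962]
tcp_rot: [[0.385, 0.923, 0.001], [0.923, -0.385, -0.001], [-0.0, 0.001, -1.0]]
force: [-1.2, -1.6, -1.0]
opening: 0.319
grasp_force: 30.0
```

Below face height with no contact force, so the blade is in the slot. Next: a little deeper, then turn.

move_arm(
  increments=[
    [[0,0,0.05],[0,0,0],1],
    [[0,0,0.05],[0,0,0],1],
    [[0,0,0.05],[0,0,0],1],
    [[0,0,0],[0,0,0],1],
    [[0,0,0],[0,0,0],1],
  ],
)

```text
time_s: 42.07
position: [0.4598, -0.0586, 0.1914]
tcp_rot: [[0.385, 0.923, -0.0], [0.923, -0.385, -0.0], [-0.0, -0.0, -1.0]]
force: [0.6, -2.8, -2.4]
opening: 0.323
grasp_force: 30.0
```

move_arm(
  increments=[
    [[0,0,0],[0,0,0.049],1],
    [[0,0,0],[0,0,0.049],1],
    [[0,0,0],[0,0,0.049],1],
    [[0,0,0],[0,0,0.049],1],
    [[0,0,0],[0,0,0.049],1],
    [[0,0,0],[0,0,0.049],1],
    [[0,0,0],[0,0,0.049],1],
    [[0,0,0],[0,0,0.049],1],
    [[0,0,0],[0,0,0.049],1],
    [[0,0,0],[0,0,0.049],1],
    [[0,0,0],[0,0,0.049],1],
    [[0,0,0],[0,0,0.049],1],
    [[0,0,0],[0,0,0.049],1],
    [[0,0,0],[0,0,0.049],1],
    [[0,0,0],[0,0,0],1],
    [[0,0,0],[0,0,0],1],
  ],
)

```text
time_s: 43.4
position: [0.4587, -0.0578, 0.1914]
tcp_rot: [[0.967, -0.256, -0.003], [-0.256, -0.967, 0.001], [-0.003, -0.0, -1.0]]
force: [-2.0, -0.8, 0.9]
opening: 0.318
grasp_force: 30.0
```

```bash
python3 - <<'E'
from h import *
plan([.461,-.0586,.21]);print(read_state()["moment"])
E
```

```text
t 43.40 at [ 0.4587 -0.0578  0.1914] yaw -14.8 tiltxy [-0.0027  0.0012] J [-21.  21. 107.   0.  53.  84.] open 0.318 F [-2.  -0.8  0.9]
 turn total 0.0 deg: 1 rows of 0.0000 ; shift total [ 0.079  0.007 -0.62 ] : 1 rows of [ 0.079  0.007 -0.62 ]
[-0.17097856  0.78493341  0.06612898]
```

move_arm(
  increments=[
    [[0,0,0],[0,0,-0.03],1],
    [[0,0,-0.3],[0,0,0],1],
    [[0,0,-0.9],[0,0,0],1],
    [[0,0,-0.9],[0,0,0],1],
    [[0,0,-0.9],[0,0,0],1],
    [[0,0,-0.9],[0,0,0],1],
    [[0,0,0],[0,0,-0.0585],1],
    [[0,0,0],[0,0,-0.0585],1],
    [[0,0,0],[0,0,-0.0585],1],
    [[0,0,0],[0,0,-0.0585],1],
    [[0,0,0],[0,0,-0.0585],1],
    [[0,0,0],[0,0,-0.0585],1],
    [[0,0,0],[0,0,-0.0585],1],
    [[0,0,0],[0,0,-0.0585],1],
    [[0,0,0],[0,0,-0.0585],1],
    [[0,0,0],[0,0,-0.035],1],
    [[-0.75,0.75,0],[0,0,0],1],
    [[-0.75,0.75,0],[0,0,0],1],
    [[0,0,0],[0,0,0],1],
    [[0,0,0],[0,0,0],1],
  ],
)

```text
time_s: 45.07
position: [0.473, -0.1218, 0.3092]
tcp_rot: [[0.561, 0.828, 0.002], [0.828, -0.561, 0.001], [0.002, 0.001, -1.0]]
force: [0.2, 0.8, -1.0]
opening: 0.318
grasp_force: 30.0
```

```bash
python3 - <<'E'
from h import *
w=capture("wrist")
plan([.58,.377,.30],103.6)
save(w,"w15",w["img"][100:300,220:430].repeat(3,0).repeat(3,1))
E
```

```text
t 45.12 at [ 0.4723 -0.1207  0.3089] yaw 55.9 tiltxy [0.0009 0.0013] J [-28.  14.  95.   0.  72.   6.] open 0.317 F [-0.2  0.6 -1.7]
 turn total -47.7 deg: 7 rows of -0.0568 ; shift total [15.282  7.39   0.296] : 17 rows of [0.899 0.435 0.017]
```

View pics/w15.png

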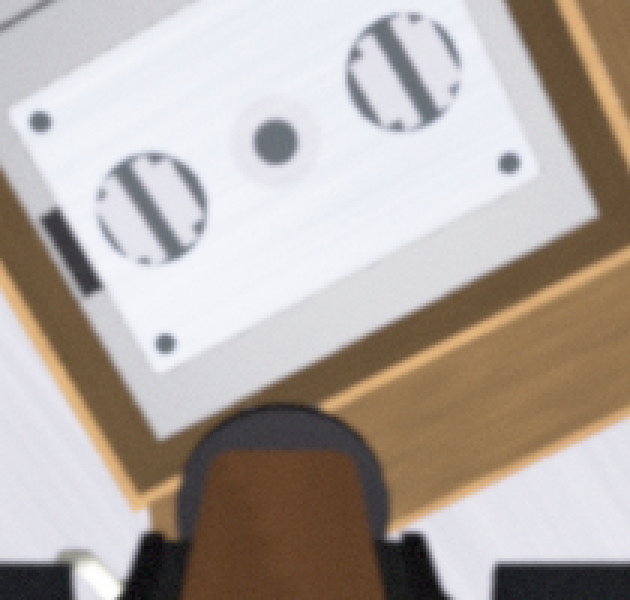

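```bash
python3 - <<'E'
from h import *
w=capture("wrist")
f=lambda u,v:(220+u/3-.33,100+v/3-.33)
for A,B,z in(((120,168),(178,252),.09),((382,32),(427,115),.09),((10,112),(160,372),.08)):
    A,B=at(w,f(*A),z),at(w,f(*B),z);d=B-A;print("lock angle deg",-6.2-np.degrees(np.arctan2(d[1],d[0])))
E
```

```text
lock angle deg 84.08190010786691
lock angle deg 87.1405792028119
lock angle deg 89.70815601284896
```

move_arm(
  increments=[
    [[0,0,0],[0,0,-0.0568],1],
    [[0,0,0],[0,0,-0.0568],1],
    [[0,0,0],[0,0,-0.0568],1],
    [[0,0,0],[0,0,-0.0568],1],
    [[0,0,0],[0,0,-0.0568],1],
    [[0,0,0],[0,0,-0.0568],1],
    [[0,0,0],[0,0,-0.0568],1],
  ],
)

```text
time_s: 45.75
position: [0.4718, -0.1193, 0.3088]
tcp_rot: [[-0.244, 0.97, 0.0], [0.97, 0.244, 0.001], [0.001, 0.0, -1.0]]
force: [0.4, 0.6, -2.8]
opening: 0.319
grasp_force: 30.0
```

move_arm(
  increments=[
    [[0.6,0.435,0],[0,0,0],1],
    [[0.9,0.435,0],[0,0,0],1],
    [[0.9,0.435,0],[0,0,0],1],
    [[0.9,0.435,0],[0,0,0],1],
    [[0.9,0.435,0],[0,0,0],1],
    [[0.9,0.435,0],[0,0,0],1],
    [[0.9,0.435,0],[0,0,0],1],
    [[0.9,0.435,0],[0,0,0],1],
    [[0.9,0.435,0],[0,0,0],1],
    [[0.9,0.435,0],[0,0,0],1],
    [[0.9,0.435,0],[0,0,0],1],
    [[0.9,0.435,0],[0,0,0],1],
    [[0.9,0.435,0],[0,0,0],1],
    [[0.9,0.435,0],[0,0,0],1],
    [[0.9,0.435,0],[0,0,0],1],
    [[0.9,0.435,0],[0,0,0],1],
    [[0.9,0.4,0],[0,0,0],1],
    [[0,0,0],[0,0,0],1],
    [[0,0,0],[0,0,0],1],
    [[0,0,0],[0,0,0],1],
  ],
)

```text
time_s: 47.42
position: [0.5785, 0.369, 0.3083]
tcp_rot: [[-0.239, 0.971, -0.001], [0.971, 0.239, -0.001], [-0.0, -0.002, -1.0]]
force: [0.7, -1.9, -1.3]
opening: 0.321
grasp_force: 30.0
```

```bash
python3 - <<'E'
from h import *
w=capture("wrist");w=capture("wrist");pp(w,"holder",0)
plan([.5805,.3775,.2],103.6)
c=capture("scene");pp(c,"driver_tip",.2);s=read_state();print(proj(c,np.array(s["position"])-[0,0,.108]));pp(c,"holder",0)
E
```

```text
holder 0.85 [317. 188.] [0.5791 0.3825 0.    ]
t 47.57 at [0.5794 0.3677 0.3089] yaw 103.7 tiltxy [-0.0004 -0.0003] J [23. 31. 66. -0. 83.  9.] open 0.321 F [ 0.4 -0.7 -1.7]
 turn total 0.1 deg: 1 rows of 0.0006 ; shift total [0.309 0.112 3.629] : 4 rows of [0.077 0.028 0.907]
driver_tip 0.85 [506. 248.] [0.5848 0.3602 0.2   ]
[510.11932794 246.05098025]
holder 0.87 [486. 298.] [0.5819 0.3831 0.    ]
holder 0.6 [226. 188.] [ 0.3386 -0.2246  0.    ]
```

move_arm(
  increments=[
    [[0.16,0.06,0],[0,0,0],1],
    [[0.16,0.06,0],[0,0,0],1],
    [[0,0,0.4],[0,0,0],1],
    [[0,0,0.8],[0,0,0],1],
    [[0,0,0.9],[0,0,0],1],
    [[0,0,0.5],[0,0,0],1],
    [[0,0,0.3],[0,0,0],1],
    [[0,0,0.3],[0,0,0],1],
    [[0,0,0.3],[0,0,0],1],
    [[0,0,0.3],[0,0,0],1],
    [[0,0,0],[0,0,0],1],
    [[0,0,0],[0,0,0],1],
  ],
)

```text
time_s: 48.72
position: [0.581, 0.3789, 0.1945]
tcp_rot: [[-0.237, 0.971, -0.0], [0.971, 0.237, -0.0], [-0.0, -0.0, -1.0]]
force: [-0.7, 0.3, -2.5]
opening: 0.32
grasp_force: 30.0
```

move_arm(
  increments=[
    [[0,0,0.3],[0,0,0],1],
    [[0,0,0.4],[0,0,0],1],
    [[0,0,0.5],[0,0,0],1],
    [[0,0,0.5],[0,0,0],1],
    [[0,0,0.5],[0,0,0],1],
    [[0,0,0.3],[0,0,0],1],
    [[0,0,0],[0,0,0],1],
    [[0,0,0],[0,0,0],1],
  ],
)

```text
time_s: 49.38
position: [0.5807, 0.3787, 0.1189]
tcp_rot: [[-0.237, 0.971, -0.001], [0.971, 0.237, -0.001], [-0.0, -0.001, -1.0]]
force: [0.0, 0.1, -1.2]
opening: 0.317
grasp_force: 30.0
```

Going in freely. Lower the last few millimetres and release.

move_arm(
  increments=[
    [[0,0,0.12],[0,0,0],1],
    [[0,0,0.05],[0,0,0],1],
    [[0,0,0],[0,0,0],1],
    [[0,0,0],[0,0,0],0.6],
    [[0,0,0],[0,0,0],0.5],
    [[0,0,0],[0,0,0],0.4],
    [[0,0,0],[0,0,0],0.3],
    [[0,0,0],[0,0,0],0.3],
    [[0,0,0],[0,0,0],0.3],
    [[0,0,0],[0,0,0],0.3],
    [[0,0,-0.3],[0,0,0],0.3],
    [[0,0,-0.8],[0,0,0],0.3],
    [[0,0,-0.9],[0,0,0],0.3],
    [[0,0,-0.9],[0,0,0],1],
    [[0,0,-0.9],[0,0,0],1],
    [[0,0,-0.9],[0,0,0],1],
    [[0,0,-0.9],[0,0,0],1],
    [[0,0,0],[0,0,0],1],
  ],
)

```text
time_s: 50.88
position: [0.5841, 0.3804, 0.2907]
tcp_rot: [[-0.237, 0.971, 0.013], [0.971, 0.237, 0.006], [0.003, 0.014, -1.0]]
force: [0.8, 0.5, 0.6]
opening: 0.405
grasp_force: 0.0
```

```bash
python3 - <<'E'
from h import *
w=capture("wrist");pp(w,"driver_handle",.1225);pp(w,"holder",0)
t=capture("top");pp(t,"driver_handle",.1225);pp(t,"holder",0)
for l,z in(("adapter_centre",.061),("bracket_centre",.068),("weight_centre",.074)): pp(t,l,z)
# flap estimates: project flap edge for angle hypotheses
for L in(1.57,1.8,2.0): print(L,[proj(t,cart(x,.175-.065*np.cos(L),.112+.065*np.sin(L))).round(0).tolist() for x in(-.09,.09)])
plan(cart(.0,.27,.29),83.8)
E
```

```text
driver_handle 0.66 [306. 222.] [0.579  0.3804 0.1225]
holder 0.55 [307. 200.] [0.5789 0.3806 0.    ]
driver_handle 0.77 [171. 208.] [0.5885 0.387  0.1225]
holder 0.92 [187. 225.] [0.5747 0.3807 0.    ]
adapter_centre 0.76 [299. 270.] [0.4627 0.1072 0.061 ]
adapter_centre 0.63 [497. 349.] [ 0.2934 -0.3362  0.061 ]
adapter_centre 0.45 [173. 208.] [0.6037 0.3995 0.061 ]
bracket_centre 0.65 [299. 270.] [0.4639 0.1074 0.068 ]
bracket_centre 0.57 [301. 246.] [0.5168 0.1041 0.068 ]
weight_centre 0.64 [317. 224.] [0.5678 0.0692 0.074 ]
1.57 [[250.0, 271.0], [262.0, 187.0]]
1.8 [[243.0, 271.0], [255.0, 186.0]]
2.0 [[237.0, 270.0], [250.0, 186.0]]
t 51.33 at [0.5805 0.3786 0.2811] yaw 103.7 tiltxy [-0.0024 -0.001 ] J [24. 33. 67.  0. 80. 10.] open 0.034 F [1.1 0.6 0.6]
 turn total 19.9 deg: 3 rows of 0.0553 ; shift total [-3.112 -0.814 -0.298] : 4 rows of [-0.778 -0.204 -0.074]
```

move_arm(
  increments=[
    [[0,0,0],[0,0,0.0553],1],
    [[0,0,0],[0,0,0.0553],1],
    [[0,0,0],[0,0,0.0553],1],
    [[-0.822,-0.362,0],[0,0,0],1],
    [[-0.822,-0.362,0],[0,0,0],1],
    [[-0.822,-0.362,0],[0,0,0],1],
    [[-0.822,-0.362,0],[0,0,0],1],
    [[-0.822,-0.362,0],[0,0,0],1],
    [[0,0,0],[0,0,0],1],
    [[0,0,0.87],[0,0,0],1],
    [[0,0,0.87],[0,0,0],1],
    [[0,0,0.87],[0,0,0],1],
    [[0,0,0.87],[0,0,0],1],
    [[0,0,0.87],[0,0,0],1],
    [[0,0,0],[0,0,0],1],
    [[0,0,0],[0,0,0],1],
  ],
)

```text
time_s: 52.67
position: [0.5131, 0.2622, 0.1507]
tcp_rot: [[0.108, 0.994, -0.004], [0.994, -0.108, -0.001], [-0.001, -0.003, -1.0]]
force: [0.2, -0.0, -0.5]
opening: 0.004
grasp_force: 0.0
```

```bash
python3 - <<'E'
from h import *
plan(cart(-.03,.185,.160),83.8)
t=capture("top");print([ (r["confidence"],(np.array(r["extent"])*[640,480,640,480]).round(0)) for r in search_frame(t,"flap_left")[:2]])
E
```

```text
t 52.67 at [0.5131 0.2622 0.1507] yaw 83.8 tiltxy [-0.0036 -0.0008] J [16. 32. 93.  0. 55. 22.] open 0.004 F [ 0.2 -0.  -0.5]
 turn total 0.0 deg: 1 rows of 0.0001 ; shift total [-1.845  0.002 -0.309] : 2 rows of [-0.923  0.001 -0.155]
[(0.8, array([240., 183., 270., 276.]))]
```

move_arm(
  increments=[
    [[-0.61,0,-0.11],[0,0,0],1],
    [[-0.61,0,-0.11],[0,0,0],1],
    [[-0.61,0,-0.11],[0,0,0],1],
    [[-0.5,0,0],[0,0,0],1],
    [[-0.5,0,0],[0,0,0],1],
    [[-0.25,0,0.3],[0,0,0],1],
    [[-0.25,0,0.3],[0,0,0],1],
    [[-0.08,0,0.3],[0,0,0],1],
    [[-0.08,0,0.3],[0,0,0],1],
    [[0,0,0.1],[0,0,0],1],
    [[0,0,0.1],[0,0,0],1],
    [[0,0,0.08],[0,0,0],1],
    [[0,0,0],[0,0,0],1],
    [[0,0,0],[0,0,0],1],
  ],
)

```text
time_s: 53.93
position: [0.5024, 0.1584, 0.1175]
tcp_rot: [[0.107, 0.994, -0.0], [0.994, -0.107, 0.0], [0.0, -0.0, -1.0]]
force: [0.4, 0.5, 0.3]
opening: 0.005
grasp_force: 0.0
```

move_arm(
  increments=[
    [[0,0,0.06],[0,0,0],1],
    [[0,0,0.04],[0,0,0],1],
    [[0,0,0],[0,0,0],1],
    [[0,0,0],[0,0,0],1],
  ],
)

```text
time_s: 54.27
position: [0.5024, 0.1581, 0.1145]
tcp_rot: [[0.108, 0.994, -0.0], [0.994, -0.108, 0.0], [0.0, -0.0, -1.0]]
force: [-0.4, 0.2, 0.1]
opening: 0.006
grasp_force: 0.0
```

```bash
python3 - <<'E'
from h import *
t=capture("top");print([ (r["confidence"],(np.array(r["extent"])*[640,480,640,480]).round(0)) for r in search_frame(t,"flap_left")[:2]])
print([proj(t,cart(x,y,.112)).round(0).tolist() for x in(-.098,.098) for y in (.175,.11)])
plan(cart(0,.15,.2))
E
```

```text
[(0.54, array([268., 193., 295., 194.])), (0.53, array([373., 219., 387., 237.]))]
[[253.0, 278.0], [283.0, 282.0], [266.0, 191.0], [295.0, 195.0]]
t 54.37 at [0.5024 0.158  0.1145] yaw 83.8 tiltxy [-0.0001 -0.    ] J [  5.  32. 102.   0.  46.  11.] open 0.007 F [-0.1 -0.6  0.1]
 turn total 0.0 deg: 1 rows of 0.0000 ; shift total [ 0.478  0.981 -2.848] : 3 rows of [ 0.159  0.327 -0.949]
```

move_arm(
  increments=[
    [[0,0,0.04],[0,0,0],1],
    [[0,0,0],[0,0,0],1],
    [[0,0,0],[0,0,0],1],
  ],
)

```text
time_s: 54.62
position: [0.5025, 0.1581, 0.1143]
tcp_rot: [[0.108, 0.994, 0.0], [0.994, -0.108, 0.0], [0.0, 0.0, -1.0]]
force: [-1.2, -0.1, 7.4]
opening: 0.002
grasp_force: 3.5
```

move_arm(
  increments=[
    [[0,0,0.04],[0,0,0],1],
    [[0,0,0],[0,0,0],1],
    [[0,0,0],[0,0,0],1],
  ],
)

```text
time_s: 54.87
position: [0.5025, 0.158, 0.1142]
tcp_rot: [[0.108, 0.994, 0.001], [0.994, -0.108, -0.0], [0.0, 0.001, -1.0]]
force: [-3.7, -0.6, 14.9]
opening: 0.006
grasp_force: 7.2
```

move_arm(
  increments=[
    [[0,0,-0.5],[0,0,0],1],
    [[0,0,-0.9],[0,0,0],1],
    [[0,0,-0.9],[0,0,0],1],
    [[0,0,-0.9],[0,0,0],1],
    [[0,0,-0.9],[0,0,0],1],
    [[-0.893,0,0],[0,0,0],1],
    [[-0.893,0,0],[0,0,0],1],
    [[-0.893,0,0],[0,0,0],1],
    [[-0.893,0,0],[0,0,0],1],
    [[-0.893,0,0],[0,0,0],1],
    [[-0.893,0,0],[0,0,0],1],
    [[-0.893,0,0],[0,0,0],1],
    [[-0.893,0,0],[0,0,0],1],
    [[-0.893,0,0],[0,0,0],1],
    [[-0.893,0,0],[0,0,0],1],
    [[-0.893,0,0],[0,0,0],1],
    [[-0.893,0,0],[0,0,0],1],
    [[-0.893,0,0],[0,0,0],1],
    [[-0.893,0,0],[0,0,0],1],
    [[0,0,0],[0,0,0],1],
  ],
)

```text
time_s: 56.53
position: [0.4624, -0.2198, 0.2353]
tcp_rot: [[0.112, 0.994, 0.002], [0.994, -0.112, -0.004], [-0.003, 0.002, -1.0]]
force: [0.7, -0.4, 0.1]
opening: 0.008
grasp_force: 0.0
```

```bash
python3 - <<'E'
from h import *
t=capture("top")
for l in("flap_left","flap_right","lid"):print(l,[ (r["confidence"],(np.array(r["extent"])*[640,480,640,480]).round(0)) for r in search_frame(t,l)[:2]])
for L in(1.57,1.8,2.0,2.1): print(L,[proj(t,cart(x,-.175+.065*np.cos(L),.112+.065*np.sin(L))).round(0).tolist() for x in(-.098,.098)])
plan(cart(-.03,-.245,.15),83.8)
E
```

```text
flap_left [(0.89, array([254., 190., 297., 280.]))]
flap_right [(0.67, array([412., 204., 440., 301.])), (0.18, array([371., 217., 385., 239.]))]
lid [(0.84, array([262., 122., 444., 208.]))]
1.57 [[419.0, 296.0], [428.0, 203.0]]
1.8 [[426.0, 297.0], [435.0, 204.0]]
2.0 [[431.0, 298.0], [440.0, 205.0]]
2.1 [[434.0, 298.0], [442.0, 206.0]]
t 56.73 at [ 0.4616 -0.2138  0.2349] yaw 83.8 tiltxy [-0.0008  0.0012] J [-37.  20.  98.   0.  62. -31.] open 0.008 F [ 0.2  1.  -0.4]
 turn total 0.0 deg: 1 rows of 0.0002 ; shift total [-0.219 -0.006  2.831] : 3 rows of [-0.073 -0.002  0.944]
```

move_arm(
  increments=[
    [[-0.2,0,0.5],[0,0,0],1],
    [[0,0,0.8],[0,0,0],1],
    [[0,0,0.8],[0,0,0],1],
    [[0,0,0.7],[0,0,0],1],
    [[0,0,0],[0,0,0],1],
    [[0.67,0,-0.11],[0,0,0],1],
    [[0.67,0,-0.11],[0,0,0],1],
    [[0.67,0,-0.11],[0,0,0],1],
    [[0.5,0,0],[0,0,0],1],
    [[0.5,0,0],[0,0,0],1],
    [[0.25,0,0.3],[0,0,0],1],
    [[0.25,0,0.3],[0,0,0],1],
    [[0.08,0,0.3],[0,0,0],1],
    [[0.08,0,0.3],[0,0,0],1],
    [[0,0,0.1],[0,0,0],1],
    [[0,0,0.1],[0,0,0],1],
    [[0,0,0.1],[0,0,0],1],
    [[0,0,0.05],[0,0,0],1],
    [[0,0,0],[0,0,0],1],
  ],
)

```text
time_s: 58.32
position: [0.4732, -0.1118, 0.1145]
tcp_rot: [[0.108, 0.994, -0.0], [0.994, -0.108, 0.0], [-0.0, -0.0, -1.0]]
force: [-0.1, 0.2, 0.5]
opening: 0.005
grasp_force: 0.0
```

move_arm(
  increments=[
    [[0,0,0.03],[0,0,0],1],
    [[0,0,0],[0,0,0],1],
    [[0,0,0],[0,0,0],1],
  ],
)

```text
time_s: 58.57
position: [0.4734, -0.1118, 0.1143]
tcp_rot: [[0.108, 0.994, 0.001], [0.994, -0.108, -0.001], [-0.001, 0.001, -1.0]]
force: [-1.9, -0.9, 5.3]
opening: 0.008
grasp_force: 2.7
```

move_arm(
  increments=[
    [[0,0,-0.5],[0,0,0],1],
    [[0,0,-0.9],[0,0,0],1],
    [[0,0,-0.9],[0,0,0],1],
    [[0,0,-0.9],[0,0,0],1],
    [[0,0,-0.9],[0,0,0],1],
    [[0,0,-0.9],[0,0,0],1],
    [[0,0,-0.9],[0,0,0],1],
    [[0,0,-0.9],[0,0,0],1],
    [[0,0,-0.9],[0,0,0],1],
    [[0,0,-0.7],[0,0,0],1],
    [[0,0,0],[0,0,0],1],
  ],
)

```text
time_s: 59.48
position: [0.4756, -0.1127, 0.3705]
tcp_rot: [[0.108, 0.994, 0.01], [0.994, -0.108, -0.005], [-0.004, 0.01, -1.0]]
force: [0.5, -0.4, -0.1]
opening: 0.005
grasp_force: 0.0
```

move_arm(
  increments=[
    [[0,0,0],[0,0,0.0577],1],
    [[0,0,0],[0,0,0.0577],1],
    [[0,0,0],[0,0,0.0577],1],
    [[0,0,0],[0,0,0.0577],1],
    [[0,0,0],[0,0,0.0577],1],
    [[0,0,0],[0,0,0.0577],1],
    [[0,0,0],[0,0,0.0577],1],
    [[0,0,0],[0,0,0.0577],1],
    [[0,0,0],[0,0,0.0577],1],
    [[0,0,0],[0,0,0.0577],1],
    [[0,0,0],[0,0,0.0577],1],
    [[0,0,0],[0,0,0.0577],1],
    [[0,0,0],[0,0,0.0577],1],
    [[0,0,0],[0,0,0],1],
  ],
)

```text
time_s: 60.65
position: [0.4727, -0.1114, 0.3646]
tcp_rot: [[0.994, -0.11, -0.001], [-0.11, -0.994, 0.001], [-0.002, -0.0, -1.0]]
force: [0.1, -0.1, -0.6]
opening: -0.001
grasp_force: 0.0
```

```bash
python3 - <<'E'
from h import *
t=capture("top")
for l in("flap_left","flap_right","lid"):print(l,[ (r["confidence"],(np.array(r["extent"])*[640,480,640,480]).round(0)) for r in search_frame(t,l)[:2]])
print("flat right",[proj(t,cart(x,y,.112)).round(0).tolist() for x in(-.098,.098) for y in(-.175,-.11)])
for l,z in(("adapter_centre",.061),("bracket_centre",.068),("weight_centre",.074)): pp(t,l,z,2)
plan(cart(.22,0,.36),-6.2)
E
```

```text
flap_left [(0.84, array([254., 189., 295., 278.]))]
flap_right [(0.59, array([396., 204., 417., 281.])), (0.53, array([224., 301., 280., 346.]))]
lid [(0.79, array([263., 122., 447., 208.]))]
flat right [[414.0, 298.0], [384.0, 294.0], [422.0, 210.0], [393.0, 207.0]]
adapter_centre 0.91 [495. 352.] [ 0.2881 -0.3301  0.061 ]
adapter_centre 0.62 [299. 269.] [0.4661 0.1085 0.061 ]
bracket_centre 0.59 [135. 277.] [0.4416 0.4717 0.068 ]
weight_centre 0.7 [314. 224.] [0.5692 0.0749 0.074 ]
t 61.00 at [ 0.4732 -0.1113  0.3655] yaw -6.1 tiltxy [-0.0001  0.0001] J [-26.  11.  90.   0.  80.  70.] open 0.005 F [ 0.   0.3 -0.8]
 turn total 0.1 deg: 1 rows of 0.0005 ; shift total [ 8.311 -4.51   0.185] : 9 rows of [ 0.923 -0.501  0.021]
```

move_arm(
  increments=[
    [[0.6,-0.5,0],[0,0,0],1],
    [[0.923,-0.5,0],[0,0,0],1],
    [[0.923,-0.5,0],[0,0,0],1],
    [[0.923,-0.5,0],[0,0,0],1],
    [[0.923,-0.5,0],[0,0,0],1],
    [[0.923,-0.5,0],[0,0,0],1],
    [[0.923,-0.5,0],[0,0,0],1],
    [[0.923,-0.5,0],[0,0,0],1],
    [[0.923,-0.5,0],[0,0,0],1],
    [[0.4,0,0],[0,0,0],1],
    [[0,0,0],[0,0,0],1],
    [[0,0,0.7],[0,0,0],1],
    [[0,0,0.8],[0,0,0],1],
    [[0,0,0.8],[0,0,0],1],
    [[0,0,0.8],[0,0,0],1],
    [[0,0,0],[0,0,0],1],
    [[0,0,0],[0,0,0],1],
  ],
)

```text
time_s: 62.42
position: [0.7363, -0.0045, 0.2713]
tcp_rot: [[0.994, -0.108, -0.004], [-0.108, -0.994, 0.001], [-0.004, -0.0, -1.0]]
force: [0.6, -0.5, 0.3]
opening: 0.002
grasp_force: 0.0
```

```bash
python3 - <<'E'
from h import *
plan(cart(.11,0,.268),-6.2)
c=capture("scene")
for l in("flap_left","flap_right","lid"):print(l,[ (r["confidence"],(np.array(r["extent"])*[640,480,640,480]).round(0)) for r in search_frame(c,l)[:2]])
for L in(1.57,1.7,1.8,1.9,2.0): print(L,[proj(c,cart(.105-.205*np.cos(L),y,.118+.205*np.sin(L))).round(0).tolist() for y in(-.175,.175)])
E
```

```text
t 62.42 at [ 0.7363 -0.0045  0.2713] yaw -6.2 tiltxy [-0.0043  0.0005] J [-9. 37. 60. -0. 83. 87.] open 0.002 F [ 0.6 -0.5  0.3]
 turn total -0.0 deg: 1 rows of -0.0001 ; shift total [-3.69  -0.023  0.11 ] : 4 rows of [-0.922 -0.006  0.028]
flap_left [(0.9, array([369., 202., 407., 268.])), (0.6, array([340., 215., 377., 235.]))]
flap_right [(0.55, array([234., 194., 250., 226.]))]
lid [(0.71, array([186., 224., 415., 293.])), (0.41, array([483., 249., 520., 289.]))]
1.57 [[196.0, 189.0], [417.0, 227.0]]
1.7 [[191.0, 203.0], [416.0, 242.0]]
1.8 [[187.0, 215.0], [414.0, 254.0]]
1.9 [[183.0, 227.0], [412.0, 268.0]]
2.0 [[180.0, 240.0], [410.0, 281.0]]
```

move_arm(
  increments=[
    [[-0.73,0,0],[0,0,0],1],
    [[-0.73,0,0],[0,0,0],1],
    [[-0.73,0,0],[0,0,0],1],
    [[-0.73,0,0],[0,0,0],1],
    [[-0.73,0,0],[0,0,0],1],
    [[-0.52,0,0.03],[0,0,0],1],
    [[-0.52,0,0.03],[0,0,0],1],
    [[-0.52,0,0.04],[0,0,0],1],
    [[-0.63,0,0.28],[0,0,0],1],
    [[-0.63,0,0.28],[0,0,0],1],
    [[-0.53,0,0.45],[0,0,0],1],
    [[-0.53,0,0.45],[0,0,0],1],
    [[-0.38,0,0.58],[0,0,0],1],
    [[-0.38,0,0.58],[0,0,0],1],
    [[-0.2,0,0.58],[0,0,0],1],
    [[-0.2,0,0.58],[0,0,0],1],
    [[-0.05,0,0.36],[0,0,0],1],
    [[-0.05,0,0.3],[0,0,0],1],
    [[0,0,0],[0,0,0],1],
    [[0,0,0],[0,0,0],1],
  ],
)

```text
time_s: 64.28
position: [0.4768, 0.024, 0.1374]
tcp_rot: [[0.994, -0.108, 0.002], [-0.108, -0.994, -0.0], [0.002, 0.0, -1.0]]
force: [0.2, 0.3, -0.5]
opening: 0.003
grasp_force: 0.0
```

```bash
python3 - <<'E'
from h import *
plan(cart(-.045,0,.1205),-6.2)
E
```

```text
t 64.28 at [0.4768 0.024  0.1374] yaw -6.2 tiltxy [ 0.0022 -0.0004] J [-11.  27. 108.   0.  45.  86.] open 0.003 F [ 0.2  0.3 -0.5]
 turn total 0.0 deg: 1 rows of 0.0000 ; shift total [-0.155 -0.013  0.563] : 1 rows of [-0.155 -0.013  0.563]
```

move_arm(
  increments=[
    [[-0.1,0,0.2],[0,0,0],1],
    [[0,0,0.2],[0,0,0],1],
    [[0,0,0.1],[0,0,0],1],
    [[0,0,0.05],[0,0,0],1],
    [[0,0,0],[0,0,0],1],
    [[0,0,0],[0,0,0],1],
  ],
)

```text
time_s: 64.78
position: [0.473, 0.0245, 0.1208]
tcp_rot: [[0.994, -0.108, 0.001], [-0.108, -0.994, -0.0], [0.001, 0.0, -1.0]]
force: [-2.1, -0.0, 8.5]
opening: 0.007
grasp_force: 4.1
```

move_arm(
  increments=[
    [[0,0,0.03],[0,0,0],1],
    [[0,0,0],[0,0,0],1],
    [[0,0,0],[0,0,0],1],
  ],
)

```text
time_s: 65.03
position: [0.473, 0.0245, 0.1207]
tcp_rot: [[0.994, -0.108, 0.001], [-0.108, -0.994, -0.0], [0.001, 0.0, -1.0]]
force: [-2.7, 0.3, 15.6]
opening: 0.003
grasp_force: 7.6
```

Lid flat against its stop at z = 0.1207. Retract and check.

move_arm(
  increments=[
    [[0,0,-0.3],[0,0,0],1],
    [[0,0,-0.8],[0,0,0],1],
    [[0,0,-0.9],[0,0,0],1],
    [[0,0,-0.9],[0,0,0],1],
    [[0,0,-0.9],[0,0,0],1],
    [[0,0,-0.9],[0,0,0],1],
    [[0,0,0],[0,0,0],1],
    [[0,0,0],[0,0,0],1],
    [[0,0,0],[0,0,0],1],
    [[0,0,0],[0,0,0],1],
  ],
)

```text
time_s: 65.87
position: [0.4715, 0.0247, 0.2587]
tcp_rot: [[0.994, -0.108, -0.003], [-0.108, -0.994, 0.001], [-0.003, -0.0, -1.0]]
force: [0.3, -0.5, -0.2]
opening: 0.008
grasp_force: 0.0
```

```bash
python3 - <<'E'
from h import *
c=capture("scene")
for l in("flap_left","flap_right","lid","driver_handle"):print(l,[ (round(r["confidence"],2),(np.array(r["extent"])*[640,480,640,480]).round(0)) for r in search_frame(c,l)[:2]])
print("flat lid",[proj(c,cart(x,y,.118)).round(0).tolist() for x in(.105,-.1) for y in(-.175,.175)])
pp(c,"driver_handle",.1225);pp(c,"holder",0)
for l,z in(("mug",0),("cleaner",0),("tape_roll",0),("label_box",0)): pp(c,l,z,1)
s=read_state();print(s["time_s"],s["force"])
E
```

```text
flap_left []
flap_right [(0.54, array([408., 336., 461., 393.]))]
lid [(0.89, array([221., 177., 414., 291.]))]
driver_handle [(0.58, array([486., 250., 519., 289.]))]
flat lid [[219.0, 256.0], [398.0, 289.0], [249.0, 177.0], [410.0, 203.0]]
driver_handle 0.69 [505. 269.] [0.5813 0.3831 0.1225]
holder 0.58 [488. 299.] [0.5825 0.3876 0.    ]
mug 0.95 [229. 186.] [ 0.3343 -0.2189  0.    ]
cleaner 0.75 [156. 343.] [ 0.7455 -0.2835  0.    ]
tape_roll 0.97 [428. 370.] [0.7491 0.2564 0.    ]
label_box 0.75 [404. 205.] [0.3512 0.2095 0.    ]
66.4167 [-0.120926    0.3074082  -0.55890277]
```

The lid's outline matches the flat projection and the driver is standing in its holder. Handing in.

```bash
python3 -c "
from rig import *
print(hand_in())"
```

```text
the job is handed in; nothing more can be done
None
```

The job is handed in, though no verdict came back: both locks measured about 84–87° (77° needed), the adapter, bracket and weight are in the bay, the screwdriver is back in its holder, and both side flaps and then the lid are folded flat.

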